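# Clip the pivot pins of a trailer hitch plate

### The arm

A 6-joint arm with a two-finger parallel gripper is mounted at the origin on the work surface. World frame = base frame: x ahead of the robot, y to its left, z up, the work surface at z = 0. Lengths are in m, angles in rad, forces in N, time in s.
With the tool pointing down it reaches from about 0.325 to 0.9 m from the base axis. Payload 6.1 kg.
Tool frame: the origin (TCP) lies midway between the tips of the shut fingers; the grasp point (between the pads) lies 19 mm behind it; z points along the fingers, y is the line along which they close (so a half turn about z gives the same grasp; the last joint's range is limited). The gripper opens to 85 mm and grips with 20 to 120 N. Pads are 22 mm wide; open, the fingers measure 114 mm over their backs; the gripper's body (76 mm by 85 mm) begins 54 mm behind the grasp point. The pads swing forward as they close: fully open they stand 13 mm farther back than shut.
Start: joints at [-1.47, 0.22, 1.526, -0, 1.395, -0.126], TCP at [0.141, -0.609, 0.231] pointing down, gripper open.
Joint ranges: [-2.98, 2.98], [-0.91, 2.08], [0.09, 2.57], [-1.24, 4.39], [0.2, 2.65], [-2.68, 2.68]. Speed limits (rad/s): [2.57, 2.57, 3.01, 3.14, 3.14, 3.14].

### API

Orientations are given as a 3x3 rotation matrix whose columns are the frame's x, y, z axes.
In Python, from station import readout, grab_frame, camera_model, hand_in gives the robot as it stands. The module is installed in compiled form; this text tells all that it offers.
- The arm moves only by the tool step_arm, never from a script. Its argument "deltas" is a list of rows, each an object of numbers: "hand": the opening, from 0 (shut) to 1 (fully open); "tx", "ty", "tz": the shift along the tool's x, y, z in mm; "turn": the turn about the tool's z in degrees. A call has 1 to 5 rows; each row is the pose to reach, as a shift and turn from the pose commanded when the call began, along the tool's axes at that moment; what a row does not reach only later rows make up. A row lasts 1/10 s, in which the tool goes at most 50 mm and 8.59 degrees, less where a joint would pass 70% of its speed; a pose out of reach is approached as far as the arm can. A call with a gripper value outside its range is refused whole. The fingers move at their own pace and stop on an object; "force" is the grip in N (left out, the last holds). Time passes only in rows, so rows that repeat a pose let the fingers close. It gives the time, the measured TCP pose, the force, the opening and the grip force at its end, in the units of the state.
- readout.get_obs(): the state, without advancing time (a new reading comes with each control period).
- grab_frame(name): name is "scene" or "side" or "wrist"; returns the picture (400x640x3 uint8, red, green, blue); there is no depth.
- camera_model(name): a dict with "intrinsics" (3x3 intrinsics, pixels), "position" and "orientation" of the camera in the world; the wrist camera has in their place "hand_eye" (4x4, takes a point from camera to tool coordinates, whose origin is the TCP and whose axes are the flange's). Camera axes: x right, y up, looking along -z (the intrinsics and any distortion apply to the point x, -y, -z); pixel columns grow to the right and rows downward; lengths in m; the calibration is good to about 2 mm. A picture is of the moment at which its call begins: read the wrist's pose just before it. camera_model takes no time and is no camera call.
- hand_in(): hands the job in; it is judged then, once.
The state is a dict: "time": time; "joint_positions": joint angles; "joint_velocities": joint speeds; "joint_torque": joint torques, N m; "tool_pos": TCP position; "orientation": TCP orientation; "contact_force": force on the tool from outside, world axes, zero at the start; "wrist_torque": the same for the moment, N m; "opening": finger opening in m; "grasp_force": force on a finger pad.
Only numpy, scipy, OpenCV 4.12 (cv2) and the standard library are available. Lean on these libraries where they do the work, as an engineer would, in place of code of your own. Each camera call takes 0.05 s, during which the arm holds its last target. There are 200 camera calls.

### The job

Clear the loose square bar off the pivot plate and lay it on the rubber mat. Then fit every clip from the tray onto a pivot pin of its own: lay it flat on the plate with its mouth towards the pin and push it sideways with the fork, not with the gripper's fingers, until it snaps fully home in the pin's groove. At the end stand the fork upright on its plywood board again, and leave the ball, carton and jar where they are.

Things in the scene. Friction and masses are not known exactly. Their poses are not given: they have to be found in the camera images.
- plate: Fixed dark steel plate, 170 x 230 mm, 12 mm thick, flat on the bench, with three upright pivot pins in a row along its own y, 75 mm apart. Its own x is the pushing direction: clips are laid on the flat apron on the pins' -x side and pushed to +x. The apron runs 130 mm from the pin row to the -x edge; the +x edge is 40 mm beyond the row. Origin on the bench below the middle pin.
- pin1 (a point): Point on the axis of pivot pin 1 (own y -75 mm) at the level of the plate's top face. Each pin has a groove neck 22 mm in diameter and 11.5 mm tall just above the plate, and over it a head 29 mm in diameter and 8 mm thick (top 19.5 mm above the plate). Axes as the plate's.
- pin2 (a point): Point on the axis of pivot pin 2 (middle) at the level of the plate's top face. Each pin has a groove neck 22 mm in diameter and 11.5 mm tall just above the plate, and over it a head 29 mm in diameter and 8 mm thick (top 19.5 mm above the plate). Axes as the plate's.
- pin3 (a point): Point on the axis of pivot pin 3 (own y +75 mm) at the level of the plate's top face. Each pin has a groove neck 22 mm in diameter and 11.5 mm tall just above the plate, and over it a head 29 mm in diameter and 8 mm thick (top 19.5 mm above the plate). Axes as the plate's.
- clip1_eye (a point): Clip 1 (None if absent): centre of its opening, at its underside; seated, it lies on the pin axis at plate level. Flat steel C, 8 mm thick, 70 g, mouth to own +x: back bar x -23 to -12 mm, 40 mm wide; sprung arms to x = 13 mm, end lobes of radius 3.5 mm at x 9.3, y +-11.5 mm (mouth 16 mm). Lobes meet the neck 18 mm short of home; a push of 5 to 10 N snaps it on.
- clip2_eye (a point): Clip 2 (None if absent): centre of its opening, at its underside; seated, it lies on the pin axis at plate level. Flat steel C, 8 mm thick, 70 g, mouth to own +x: back bar x -23 to -12 mm, 40 mm wide; sprung arms to x = 13 mm, end lobes of radius 3.5 mm at x 9.3, y +-11.5 mm (mouth 16 mm). Lobes meet the neck 18 mm short of home; a push of 5 to 10 N snaps it on.
- clip3_eye (a point): Clip 3 (None if absent): centre of its opening, at its underside; seated, it lies on the pin axis at plate level. Flat steel C, 8 mm thick, 70 g, mouth to own +x: back bar x -23 to -12 mm, 40 mm wide; sprung arms to x = 13 mm, end lobes of radius 3.5 mm at x 9.3, y +-11.5 mm (mouth 16 mm). Lobes meet the neck 18 mm short of home; a push of 5 to 10 N snaps it on.
- clip1_lug (a point): Clip 1 (None if absent): its square upright grip lug, 12 x 12 mm, rising from the clip's underside to 40 mm; this point is on the lug's axis, 25 mm above the underside and 25 mm behind the eye (own x = -25 mm). The lug sticks out 8 mm behind the back bar, which is 8 mm tall. Axes as the clip's, x towards the mouth.
- clip2_lug (a point): Clip 2 (None if absent): its square upright grip lug, 12 x 12 mm, rising from the clip's underside to 40 mm; this point is on the lug's axis, 25 mm above the underside and 25 mm behind the eye (own x = -25 mm). The lug sticks out 8 mm behind the back bar, which is 8 mm tall. Axes as the clip's, x towards the mouth.
- clip3_lug (a point): Clip 3 (None if absent): its square upright grip lug, 12 x 12 mm, rising from the clip's underside to 40 mm; this point is on the lug's axis, 25 mm above the underside and 25 mm behind the eye (own x = -25 mm). The lug sticks out 8 mm behind the back bar, which is 8 mm tall. Axes as the clip's, x towards the mouth.
- tray: Fixed shallow steel tray, 210 x 220 mm, rim 15 mm high, floor 4 mm above the bench, in which the clips lie at the start, 20 mm or more from the rim. Origin on the bench below its centre.
- mat: Fixed black rubber mat, 210 mm (own x) x 250 mm (own y), 4 mm thick, for the cleared bar. Origin on the bench below its centre.
- board: Fixed small plywood board, 100 x 110 mm, 6 mm thick, the resting place of the fork. Origin on the bench below its centre.
- fork_grip (a point): Fork tool, 0.3 kg, standing upright by itself: handle, a black square post 20 x 20 mm from 12 to 72 mm above the underside; this point is on its axis, 45 mm up. Steel foot 44 x 40 mm, 12 mm tall, own x -20 to 24 mm from here. Two tines, 7 mm wide, 14 mm tall, 16 mm apart, reach on to x = 47 mm: they straddle a clip's lug and press on its back bar.
- fork_tip (a point): Point midway between the fork's two tine tips, 7 mm above the underside, 47 mm ahead (own x) of the handle axis.
- bar_mid (a point): Centre of a loose bare-metal square bar, 25 x 25 mm section, 200 mm long along its own y, 0.45 kg, lying at the start across the plate's apron where the clips have to be laid.
- ball: Bystander: steel hitch ball on a round foot, 50 mm in diameter, 74 mm tall. Origin under its centre.
- carton: Bystander: small closed cardboard carton, 100 x 140 x 70 mm. Origin under its centre.
- grease: Bystander: jar, 60 mm in diameter, 90 mm tall. Origin under its centre.

How it is judged:
By the outcome, as a careful person would: the job done as asked, in the order asked, and still so for the second after the job is handed in, with the robot touching nothing.
Of clip1, clip2, clip3 only 2 to 3 are there at a start; the rules pass over those that are not, and their reading is None.
At some moment in a run one of bar, clip1, clip2, clip3 may be knocked a few centimetres aside while the robot is not near it.
It also fails if it takes over 210 s, if anything falls off the work surface, if the arm or the gripper's body presses on something with over 40 N, if the wrist force passes 120 N, or if a joint passes its speed limit or range.

## Working session

There is one attempt and no reset: what is moved stays moved. The work goes in short steps, Python scripts to look and compute and a tool call to move; the robot and the scene stay as the last step left them, time stands still between calls to the robot, and variables do not carry over. Pictures are saved under pics/ and viewed, at most 14 in all, crops included, and the job is handed in when it is done.

Besides the shell and the picture viewer there is one more tool, called after "Request:" as name(argument=value, ...), one argument or row to a line, values as JSON. step_arm: Moves the arm, as the interface text tells. Its arguments: {"type":"object","properties":{"deltas":{"type":"array"},"force":{"type":"number"}},"required":["deltas"]}

```bash
mkdir -p pics; cat > h.py <<'E'
import numpy as np, cv2
from station import readout, grab_frame, camera_model
def cam(name):
    m=camera_model(name)
    K=np.array(m["intrinsics"])
    if "position" in m:
        return K,np.array(m["position"]),np.array(m["orientation"]),m
    o=readout.get_obs(); T=np.array(m["hand_eye"]); R=np.array(o["orientation"]); p=np.array(o["tool_pos"])
    return K,p+R@T[:3,3],R@T[:3,:3],m
def ray(c,uv,z):
    K,p,R=c[:3]
    n=np.linalg.inv(K)@np.array([uv[0],uv[1],1.]); d=R@np.array([n[0],-n[1],-n[2]])
    return p+d*(z-p[2])/d[2]
def proj(c,P):
    K,p,R=c[:3]; q=R.T@(np.array(P)-p); v=K@np.array([q[0],-q[1],-q[2]]); return v[:2]/v[2]
def snap(name,fn):
    c=cam(name); im=grab_frame(name); cv2.imwrite("pics/"+fn,cv2.cvtColor(im,cv2.COLOR_RGB2BGR)); return c,im
E
python3 - <<'E'
from h import *
for n in("scene","side","wrist"):
    c,im=snap(n,n+"0.png"); print(n,c[3],c[1],c[2].round(3))
o=readout.get_obs(); print(o)
E
```

```text
scene {'intrinsics': array([[463.43795438,   0.        , 320.1456397 ],
       [  0.        , 463.43795438, 197.85396809],
       [  0.        ,   0.        ,   1.        ]]), 'position': array([ 1.22419515, -0.20150238,  0.91611631]), 'orientation': array([[ 0.28213853, -0.76020507,  0.58522312],
       [ 0.95934068,  0.22861713, -0.16552844],
       [-0.00795648,  0.6081303 ,  0.79379735]])} [ 1.22419515 -0.20150238  0.91611631] [[ 0.282 -0.76   0.585]
 [ 0.959  0.229 -0.166]
 [-0.008  0.608  0.794]]
side {'intrinsics': array([[457.94702627,   0.        , 322.7609056 ],
       [  0.        , 457.94702627, 201.31244224],
       [  0.        ,   0.        ,   1.        ]]), 'position': array([0.13568763, 0.82394301, 0.96391046]), 'orientation': array([[-0.87943016,  0.31478154, -0.35709267],
       [-0.47566777, -0.61027354,  0.63348748],
       [-0.01851404,  0.72696546,  0.68642439]])} [0.13568763 0.82394301 0.96391046] [[-0.879  0.315 -0.357]
 [-0.476 -0.61   0.633]
 [-0.019  0.727  0.686]]
wrist {'intrinsics': array([[357.66901147,   0.        , 323.25163637],
       [  0.       
[... 711 characters left out ...]
locities': array([ 9.03548419e-04, -4.09567711e-03, -4.52798251e-03, -4.04193737e-04,
       -4.53960727e-06, -2.95589124e-04]), 'joint_torque': array([ 1.26412873e-03, -4.97486329e+01, -3.89905107e+01, -2.22730182e-04,
        7.17219897e-03, -6.28046436e-06]), 'tool_pos': array([ 0.14048868, -0.6085291 ,  0.23042949]), 'orientation': array([[ 9.74394897e-01,  2.24843417e-01, -1.51962555e-04],
       [ 2.24843383e-01, -9.74393717e-01,  1.52873498e-03],
       [ 1.95654636e-04, -1.52375933e-03, -9.99998820e-01]]), 'contact_force': array([-0.22482083,  0.4456024 , -0.03723115]), 'wrist_torque': array([ 0.00667173,  0.01034574, -0.01495022]), 'grasp_force': 0.0, 'opening': 0.08542133995851398}
```

View pics/scene0.png

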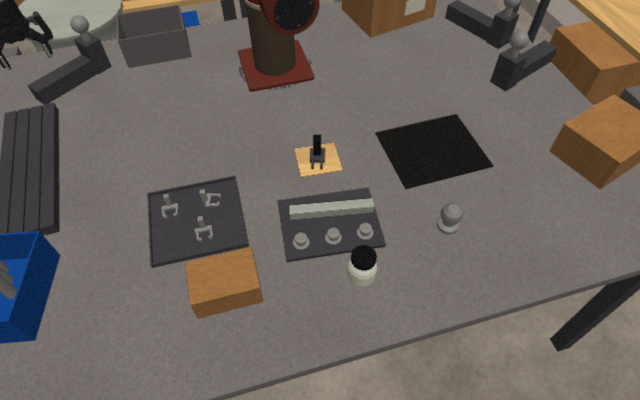

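View pics/side0.png

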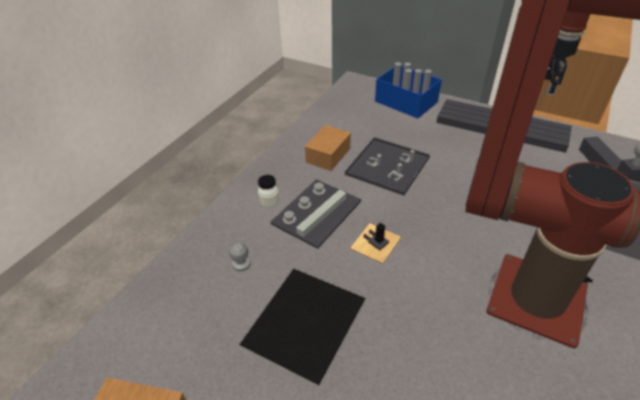

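The scene view shows the plate with pins at (301,242), (333,236) and (365,230), with the bar across it from (290,212) to (373,205). The fork is at (317,150), the mat at (433,150), and the tray holds three clips with lugs near (167,203), (204,195) and (201,222). The side view agrees.

```bash
python3 - <<'E'
from h import *
c=cam("scene"); s=cam("side")
def pr(n,uv,z,cc=c): print(n,(ray(cc,uv,z)*1000).round(0))
for n,uv in dict(pinA=(301,239),pinB=(333,233),pinC=(365,227)).items(): pr(n,uv,.0315)
for n,uv in dict(pinA=(319,188),pinB=(304,202),pinC=(289,217)).items(): pr("side "+n,uv,.0315,s)
for uv in [(278,197),(370,190),(383,245),(285,257)]: pr("plate",uv,.012)
for uv in [(290,207),(373,199),(374,207),(290,216)]: pr("bartop",uv,.037)
for uv in [(300,232),(344,192)]: pr("side bar",uv,.037,s)
for uv in [(376,132),(459,116),(491,158),(408,185)]: pr("mat",uv,.004)
for uv in [(295,149),(336,145),(342,172),(299,175)]: pr("board",uv,.006)
pr("forktop",(317,138),.078); pr("fork side",(380,227),.078,s)
for uv in [(148,192),(240,178),(247,242),(154,263)]: pr("tray",uv,.015)
for uv in [(167,198),(202,192),(201,220)]: pr("lugtop",uv,.044)
for uv in [(452,222)]: pr("ballbase",uv,0.0)
pr("jartop",(363,256),.09)
for uv in [(187,262),(254,250),(262,280),(197,296)]: pr("carton",uv,.07)
E
```

```text
pinA [672. -91.  31.]
pinB [677. -17.  31.]
pinC [682.  58.  31.]
side pinA [659. -83.  31.]
side pinB [669.  -8.  31.]
side pinC [676.  65.  31.]
plate [ 525. -112.   12.]
plate [570. 113.  12.]
plate [729.  86.  12.]
plate [ 695. -135.   12.]
bartop [582. -94.  37.]
bartop [616. 101.  37.]
bartop [639.  95.  37.]
bartop [ 607. -100.   37.]
side bar [615. 106.  37.]
side bar [580. -97.  37.]
mat [375. 202.   4.]
mat [383. 452.   4.]
mat [554. 459.   4.]
mat [576. 213.   4.]
board [375. -30.   6.]
board [392.  80.   6.]
board [489.  66.   6.]
board [467. -43.   6.]
forktop [421.  19.  78.]
fork side [414.  24.  78.]
tray [ 419. -418.   15.]
tray [ 440. -190.   15.]
tray [ 634. -210.   15.]
tray [ 628. -418.   15.]
lugtop [ 477. -369.   44.]
lugtop [ 483. -286.   44.]
lugtop [ 564. -299.   44.]
ballbase [709. 271.   0.]
jartop [784.  12.  90.]
carton [ 682. -338.   70.]
carton [ 694. -199.   70.]
carton [ 768. -197.   70.]
carton [ 765. -328.   70.]
```

Request:
step_arm(
  deltas=[
    {"hand":1,"tx":45,"ty":-20},
    {"tx":90,"ty":-40,"hand":1},
    {"tx":135,"ty":-60,"hand":1},
    {"tx":180,"ty":-80,"hand":1},
    {"tx":225,"ty":-100,"hand":1},
  ],
)

```text
$.deltas[0]: bad value
```

Request:
step_arm(
  deltas=[
    {"hand":1,"tx":45,"ty":-20},
    {"tx":90,"ty":-40,"hand":1},
    {"tx":135,"ty":-60,"hand":1},
    {"tx":180,"ty":-80,"hand":1},
    {"tx":180,"ty":-80,"hand":1},
  ],
)

```text
$.deltas[0]: bad value
```

```bash
python3 - <<'E'
from h import *
import pickle
c,im=snap("wrist","w1.png"); pickle.dump((c,im),open("w1.pkl","wb")); o=readout.get_obs(); print(o["time"],o["tool_pos"],o["orientation"].round(3),o["joint_positions"])
E
```

```text
0.2 [ 0.14049432 -0.60863201  0.23062999] [[ 0.974  0.225 -0.   ]
 [ 0.225 -0.974  0.001]
 [ 0.    -0.001 -1.   ]] [-1.47008782e+00  2.20923549e-01  1.52715148e+00 -2.55676093e-05
  1.39470420e+00 -1.26108244e-01]
```

View pics/w1.png

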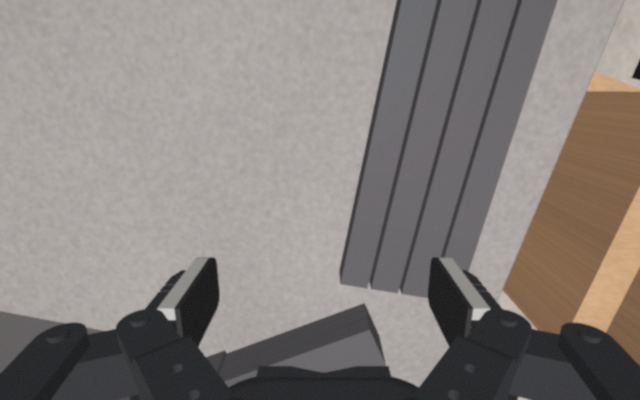

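The move was refused, and the picture shows only the start place, with the fingers at the bottom of the frame. I will give every field in each row.

Request:
step_arm(
  deltas=[
    {"hand":1.0,"tx":45,"ty":-20,"tz":0,"turn":0},
    {"hand":1.0,"tx":90,"ty":-40,"tz":0,"turn":0},
    {"hand":1.0,"tx":135,"ty":-60,"tz":0,"turn":0},
    {"hand":1.0,"tx":180,"ty":-80,"tz":0,"turn":0},
    {"hand":1.0,"tx":225,"ty":-100,"tz":0,"turn":0},
  ],
)

```text
time: 0.7
tool_pos: [0.3385, -0.4595, 0.2312]
orientation: [[0.974, 0.224, 0.0], [0.224, -0.974, -0.0], [0.0, 0.0, -1.0]]
contact_force: [0.8, -0.3, 0.5]
opening: 0.086
grasp_force: 0.0
```

Request:
step_arm(
  deltas=[
    {"hand":1.0,"tx":45,"ty":-20,"tz":0,"turn":0},
    {"hand":1.0,"tx":90,"ty":-40,"tz":0,"turn":0},
    {"hand":1.0,"tx":135,"ty":-60,"tz":0,"turn":0},
    {"hand":1.0,"tx":170,"ty":-80,"tz":0,"turn":0},
    {"hand":1.0,"tx":170,"ty":-80,"tz":0,"turn":0},
  ],
)

```text
time: 1.2
tool_pos: [0.4881, -0.3409, 0.231]
orientation: [[0.973, 0.23, 0.001], [0.23, -0.973, 0.002], [0.001, -0.001, -1.0]]
contact_force: [-0.4, -0.2, 0.6]
opening: 0.0854
grasp_force: 0.0
```

```bash
python3 - <<'E'
from h import *
import pickle
c,im=snap("wrist","w2.png"); pickle.dump((c,im),open("w2.pkl","wb")); o=readout.get_obs(); print(o["time"],o["tool_pos"],o["orientation"].round(3),o["joint_positions"])
E
```

```text
1.25 [ 0.48646879 -0.34270035  0.23098691] [[ 0.973  0.229 -0.   ]
 [ 0.229 -0.973  0.   ]
 [-0.    -0.001 -1.   ]] [-7.46287550e-01  1.50146791e-01  1.60740691e+00  1.72969092e-04
  1.38457136e+00  5.93322668e-01]
```

View pics/w2.png

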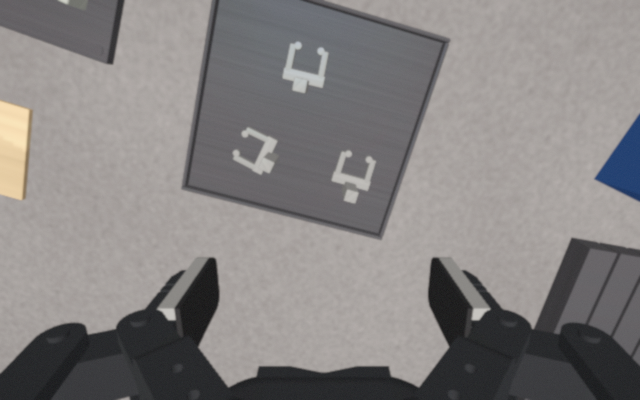

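The wrist view shows the tray with three clips:
- **A:** lobes at (296,45) and (321,50), lug top near (300,86).
- **B:** lobes at (245,133) and (236,155), lug near (269,157).
- **C:** lobes at (344,155) and (371,160), lug near (350,197).

I'll measure these by mask.

```bash
cat >> h.py <<'E'
def blobs(im,box,lo,hi=256,amin=40):
    u0,v0,u1,v1=box; g=cv2.cvtColor(im,cv2.COLOR_RGB2GRAY)[v0:v1,u0:u1]
    m=((g>=lo)&(g<hi)).astype(np.uint8)
    n,l,s,ce=cv2.connectedComponentsWithStats(m)
    return [(ce[i]+[u0,v0],s[i,4],(np.argwhere(l==i)[:,::-1]+[u0,v0]).astype(np.float32)) for i in range(1,n) if s[i,4]>=amin]
def clip(c,lobes,z):   # two lobe px -> eye, heading ; z = top face height
    # lobes at x=9.3 y=+-11.5: heading is perpendicular, sign fixed by order (left lobe seen toward mouth first)
    a,b=ray(c,lobes[0],z),ray(c,lobes[1],z); d=a-b; y=d/np.linalg.norm(d); x=np.array([y[1],-y[0],0])
    e=(a+b)/2-x*.0093; return e[:2]*1000,np.degrees(np.arctan2(x[1],x[0])),np.linalg.norm(d)*1000
E
python3 - <<'E'
from h import *
import pickle
c,im=pickle.load(open("w2.pkl","rb"))
g=cv2.cvtColor(im,cv2.COLOR_RGB2GRAY)
L={'A':((296,45),(321,50)),'B':((236,155),(245,133)),'C':((344,155),(371,160))}
for k,l in L.items(): print(k,clip(c,l,.012))
for k,p in dict(A=(300,86),B=(269,157),C=(350,197)).items(): print(k,(ray(c,p,.044)*1000).round(1), g[p[1]-6:p[1]+7:3,p[0]-9:p[0]+10:3].tolist())
for b in blobs(im,(185,0,445,240),130): print(b[0],b[1],cv2.minAreaRect(b[2]))
v=cv2.resize(im[30:215,210:400],None,fx=3.1,fy=3.1,interpolation=cv2.INTER_CUBIC); cv2.imwrite("pics/w2z.png",v[:,:,::-1])
E
```

```text
A (array([ 583.10383838, -301.59319493]), np.float64(2.7148123252230434), np.float64(23.834480950655454))
B (array([ 486.0636006 , -262.96620426]), np.float64(77.83432600547653), np.float64(24.654465139402813))
C (array([ 492.66103264, -373.13582234]), np.float64(2.718101827791096), np.float64(28.22999067942816))
A [ 557.  -302.7   44. ] [[158, 186, 195, 192, 195, 185, 183], [110, 185, 190, 195, 196, 170, 174], [115, 188, 194, 194, 191, 144, 109], [123, 187, 192, 189, 189, 119, 107], [109, 112, 122, 143, 165, 108, 109]]
B [ 488.5 -287.9   44. ] [[146, 189, 186, 177, 153, 106, 104], [181, 189, 150, 122, 120, 119, 109], [188, 172, 129, 121, 121, 122, 108], [185, 191, 186, 163, 128, 113, 103], [181, 187, 189, 185, 181, 107, 103]]
C [ 468.1 -371.1   44. ] [[109, 114, 180, 182, 168, 148, 108], [108, 124, 185, 184, 188, 185, 110], [106, 146, 184, 187, 187, 169, 107], [106, 152, 180, 183, 183, 140, 106], [104, 104, 106, 117, 136, 109, 104]]
[193.48796791  55.00311943] 2244 ((198.0, 81.0), (162.0, 26.0), 90.0)
[403.60087912  11.86373626] 2275 ((384.5, 18.0), (36.0, 119.0), 90.0)
[304.07269504  69.90602837] 1128 ((305.0882568359375, 68.14706420898438), (42.928802490234375, 49.71980285644531), 14.03624439239502)
[423.29347455 178.15169115] 5854 ((412.5, 148.0), (182.0, 63.0), 90.0)
[257.56825749 152.28523862] 901 ((255.8721466064453, 151.11746215820312), (42.81471252441406, 39.16702651977539), 24.227745056152344)
[353.01041667 172.48697917] 768 ((353.82073974609375, 169.37734985351562), (39.14775848388672, 34.61486053466797), 15.945395469665527)
[350.74566474 195.65317919] 173 ((350.6981201171875, 195.5565948486328), (13.186612129211426, 13.598694801330566), 15.945395469665527)
[249.9791283  222.91262533] 4887 ((281.9999694824219, 214.49998474121094), (193.99996948242188, 48.99999237060547), -0.0)
```

View pics/w2z.png

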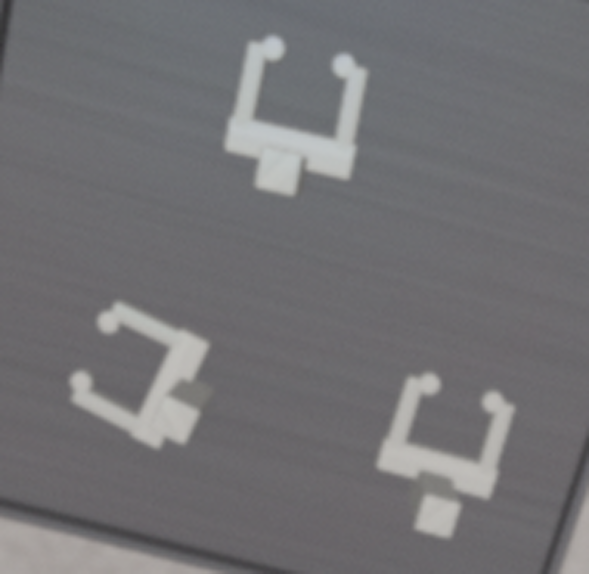

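Request:
step_arm(
  deltas=[
    {"hand":1.0,"tx":23,"ty":-37,"tz":0,"turn":-8},
    {"hand":1.0,"tx":46,"ty":-75,"tz":0,"turn":-16},
    {"hand":1.0,"tx":69,"ty":-112,"tz":0,"turn":-24},
    {"hand":1.0,"tx":92,"ty":-150,"tz":0,"turn":-32},
    {"hand":1.0,"tx":115,"ty":-187,"tz":0,"turn":-40},
  ],
)

```text
time: 1.75
tool_pos: [0.5546, -0.1365, 0.2313]
orientation: [[0.599, 0.801, -0.0], [0.801, -0.599, -0.0], [-0.0, 0.0, -1.0]]
contact_force: [0.9, 0.1, -0.3]
opening: 0.0851
grasp_force: 0.0
```

Request:
step_arm(
  deltas=[
    {"hand":1.0,"tx":33,"ty":-11,"tz":0,"turn":-7},
    {"hand":1.0,"tx":66,"ty":-22,"tz":0,"turn":-14},
    {"hand":1.0,"tx":100,"ty":-33,"tz":0,"turn":-21},
    {"hand":1.0,"tx":133,"ty":-45,"tz":0,"turn":-27},
    {"hand":1.0,"tx":133,"ty":-45,"tz":0,"turn":-27},
  ],
)

```text
time: 2.25
tool_pos: [0.5995, -0.001, 0.2311]
orientation: [[0.169, 0.986, 0.0], [0.986, -0.169, 0.001], [0.001, -0.0, -1.0]]
contact_force: [0.4, -0.4, -0.8]
opening: 0.0855
grasp_force: 0.0
```

```bash
python3 - <<'E'
from h import *
import pickle
c,im=pickle.load(open("w2.pkl","rb"))
L={'A':((297.7,45.2),(320.6,51.3)),'B':((235.8,153.2),(244.8,133.9)),'C':((348.7,153.9),(368.7,159.7))}
G=dict(A=(300.3,85.2),B=(266.8,166.1),C=(351.3,196.8))
for k,l in L.items():
    e,h,d=clip(c,l,.012); lg=ray(c,G[k],.044)[:2]*1000; v=e-lg; print(k,e.round(1),h.round(1),d.round(1),"lug",lg.round(1),"dist",np.hypot(*v).round(1),np.degrees(np.arctan2(v[1],v[0])).round(1))
c,im=snap("wrist","w3.png"); pickle.dump((c,im),open("w3.pkl","wb")); o=readout.get_obs(); print(o["time"],o["tool_pos"],o["orientation"].round(3),o["joint_positions"])
E
```

```text
A [ 582.6 -301.8] -0.7 22.1 lug [ 557.7 -302.8] dist 24.9 2.3
B [ 486.1 -262.6] 75.2 22.1 lug [ 479.5 -287.5] dist 25.8 75.3
C [ 493.6 -373.2] -2.9 21.5 lug [ 468.6 -372.3] dist 25.0 -2.1
2.3 [ 0.59902779 -0.00293459  0.23102279] [[ 0.172  0.985 -0.001]
 [ 0.985 -0.172 -0.   ]
 [-0.    -0.    -1.   ]] [-1.36302471e-01  1.59563793e-01  1.59679091e+00 -3.38166623e-04
  1.38571034e+00  3.68996573e-02]
```

View pics/w3.png

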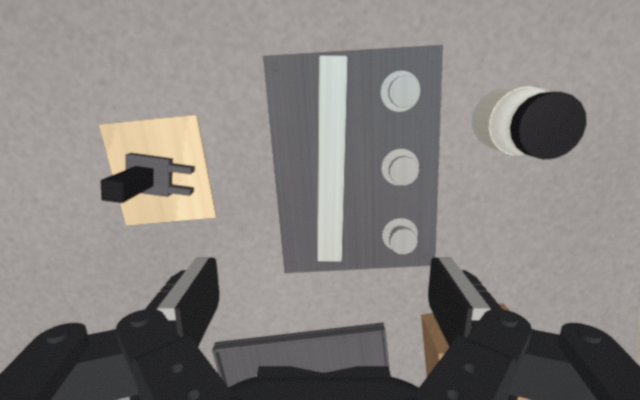

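The wrist view shows:
- **Bar:** upright, from (333,55) to (329,262).
- **Pin heads:** near (404,91), (402,167) and (403,239), each with a wider ring at plate level.
- **Plate corners:** about (264,56), (442,45), (435,265) and (285,272).
- **Fork:** on its board, foot near (150,175), with tines pointing right.

```bash
python3 - <<'E'
from h import *
import pickle
c,im=pickle.load(open("w3.pkl","rb"))
W=lambda uv,z:(ray(c,uv,z)*1000)[:2].round(1)
for b in blobs(im,(290,45,440,275),140):
    r=cv2.minAreaRect(b[2]); print(b[0].round(1),b[1],[np.round(x,1) for x in r], W(r[0],.012),W(r[0],.0315),W(r[0],.037))
    if b[1]>3000:
        q=[W(p,.037) for p in cv2.boxPoints(r)]; print("bar",q)
pts=[(264,56),(442,45),(435,265),(285,272)]; print("plate",[W(p,.012) for p in pts])
print("board",[W(p,.006) for p in [(100,126),(195,115),(215,216),(127,225)]])
print("foot top corners/tines z18",[W(p,.018) for p in [(127,153),(172,157)]],"tine tips z.020",[W(p,.020) for p in [(194,168),(192,190)]])
print("handle top",W((113,188),.078))
K=[(404,91),(402,167),(403,239)]; print("heads",[W(p,.0315) for p in K]); 
K=[(400.5,91.5),(400.5,167),(400,235)]; print("rings",[W(p,.012) for p in K])
v=cv2.resize(im[60:275,90:440],None,fx=2.28,fy=2.28,interpolation=cv2.INTER_CUBIC); cv2.imwrite("pics/w3z.png",v[:,:,::-1])
E
```

```text
[337.2  47.5] 634 [array([357.5,  49. ]), array([  8., 135.]), np.float64(90.0)] [649.3 101.9] [647.3 100.3] [646.7  99.8]
[330.9 155.5] 5531 [array([330.4, 158. ]), array([ 28.1, 206.6]), np.float64(1.5)] [607.2   4. ] [607.4   7.6] [607.5   8.7]
bar [array([572.5, -95.1]), array([612.8, 101.2]), array([637. ,  96.4]), array([ 601.2, -100.9])]
[400.   90.7] 1304 [array([399.5,  90.5]), array([41., 39.]), np.float64(90.0)] [684.1  57.9] [680.2  58.7] [679.1  58.9]
[400.3 166.9] 1089 [array([399.5, 166.5]), array([35., 37.]), np.float64(90.0)] [675.9 -16.9] [672.4 -12.1] [671.4 -10.8]
[438.1 218.7] 231 [array([437.5, 207. ]), array([98.,  3.]), np.float64(90.0)] [711.  -67.5] [705.6 -60. ] [704.1 -57.9]
[400.6 235.9] 933 [array([399.5, 235.5]), array([35., 35.]), np.float64(90.0)] [667.5 -93.3] [664.5 -84.4] [663.6 -81.9]
[374.9 271.5] 726 [array([359.5, 270. ]), array([139.,   8.]), np.float64(0.0)] [ 618.5 -127.4] [ 618.2 -116.7] [ 618.  -113.6]
plate [array([561.3, 110.8]), array([727.9,  91.9]), array([ 702.8, -135.5]), array([ 535.4, -115.6])]
board [array([382.1,  74.9]), array([480.1,  69.1]), array([472.4, -39. ]), array([374.2, -32.8])]
foot top corners/tines z18 [array([407.1,  44.7]), array([450.4,  33.1])] tine tips z.020 [array([469.9,  18.7]), array([461.6,  -3.2])]
handle top [419.9  22.2]
heads [array([684.2,  57.5]), array([674.8, -13. ]), array([667.6, -88.9])]
rings [array([685. ,  56.8]), array([676.8, -17.6]), array([668.1, -92.8])]
```

View pics/w3z.png

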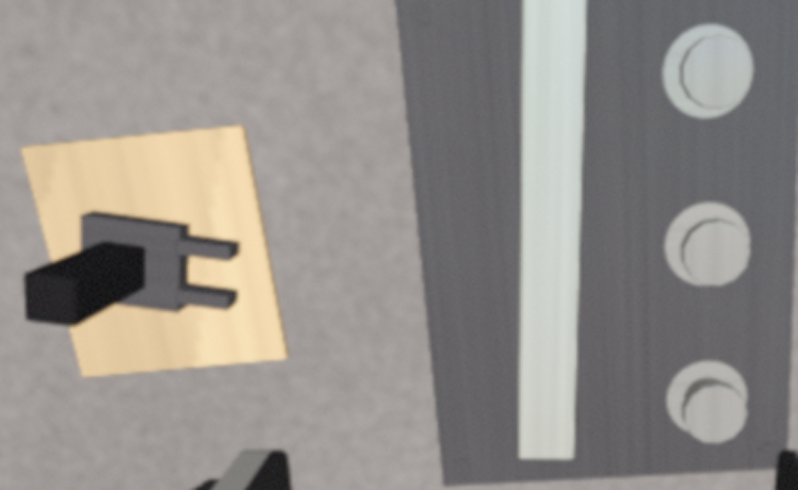

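```bash
cat >> h.py <<'E'
def go(x,y,z=None,heading=None):
    "delta from measured pose in tool axes, mm/deg; heading = tool-x heading, deg"
    o=readout.get_obs(); R=np.array(o["orientation"]); p=np.array(o["tool_pos"])*1000
    d=np.array([x,y,p[2] if z is None else z])-p; h=np.degrees(np.arctan2(R[1,0],R[0,0]))
    t=0 if heading is None else -((heading-h+180)%360-180)
    print("from",p.round(1),"hdg %.1f"%h,"-> tx,ty,tz",(R.T@d).round(1),"turn %.1f"%t, "j6 %.2f"%o["joint_positions"][5])
E
python3 - <<'E'
from h import *
import pickle
c,im=pickle.load(open("w3.pkl","rb"))
W=lambda uv,z:(ray(c,uv,z)*1000)[:2]
a,b=W((333.2,55.5),.037),W((329.9,261.3),.037); d=a-b; h=np.degrees(np.arctan2(d[1],d[0])); m=(a+b)/2; print("bar",m,np.hypot(*d),h)
go(m[0],m[1],14,h)
g=cv2.cvtColor(im,cv2.COLOR_RGB2GRAY)
Z=lambda u,v:(90+u/2.28,60+v/2.28)
print("foot corners top z18",[W(Z(*p),.018).round(1) for p in [(90,213),(188,225),(182,310)]])
print("tine tips z20",[W(Z(*p),.020).round(1) for p in [(237,243),(234,292)]])
print("handle top corners",[W(Z(*p),.078).round(1) for p in [(26,272),(81,283),(74,324),(28,319)]])
E
```

```text
bar [ 6.06998715e+02 -1.40192771e-01] 199.84135330013171 79.70196466030431
from [599.   -2.9 231. ] hdg 80.1 -> tx,ty,tz [  4.2   7.5 217. ] turn 0.4 j6 0.04
foot corners top z18 [array([409.4,  43.8]), array([450.3,  31.4]), array([436.3,  -6. ])]
tine tips z20 [array([470.3,  20.2]), array([462.8,  -1.4])]
handle top corners [array([412.7,  31.3]), array([431.6,  23.7]), array([423.7,   8.7]), array([407.1,  13.6])]
```

Request:
step_arm(
  deltas=[
    {"hand":0.6,"tx":4,"ty":8,"tz":45,"turn":0},
    {"hand":0.6,"tx":4,"ty":8,"tz":90,"turn":0.4},
    {"hand":0.6,"tx":4,"ty":8,"tz":135,"turn":0.4},
    {"hand":0.6,"tx":4,"ty":8,"tz":170,"turn":0.4},
    {"hand":0.6,"tx":4,"ty":8,"tz":195,"turn":0.4},
  ],
  force=70,
)

```text
time: 2.8
tool_pos: [0.6053, -0.0031, 0.033]
orientation: [[0.184, 0.983, -0.004], [0.983, -0.184, -0.0], [-0.001, -0.004, -1.0]]
contact_force: [-0.0, 0.9, 0.5]
opening: 0.0512
grasp_force: 0.0
```

Request:
step_arm(
  deltas=[
    {"hand":0.6,"tx":0,"ty":0,"tz":15,"turn":0},
    {"hand":0.6,"tx":0,"ty":0,"tz":21,"turn":0},
    {"hand":0.1,"tx":0,"ty":0,"tz":21,"turn":0},
    {"hand":0.1,"tx":0,"ty":0,"tz":21,"turn":0},
    {"hand":0.1,"tx":0,"ty":0,"tz":21,"turn":0},
  ],
)

```text
time: 3.3
tool_pos: [0.6089, -0.0013, 0.017]
orientation: [[0.181, 0.984, 0.003], [0.984, -0.181, -0.001], [-0.0, 0.003, -1.0]]
contact_force: [-1.2, -0.9, 2.6]
opening: 0.0233
grasp_force: 71.5
```

Request:
step_arm(
  deltas=[
    {"hand":0.1,"tx":0,"ty":0,"tz":0,"turn":0},
    {"hand":0.1,"tx":0,"ty":0,"tz":0,"turn":0},
    {"hand":0.1,"tx":0,"ty":0,"tz":0,"turn":0},
  ],
)

```text
time: 3.6
tool_pos: [0.6088, -0.0012, 0.017]
orientation: [[0.18, 0.984, 0.002], [0.984, -0.18, -0.001], [-0.0, 0.003, -1.0]]
contact_force: [-0.8, -2.7, 6.6]
opening: 0.0233
grasp_force: 72.0
```

Request:
step_arm(
  deltas=[
    {"hand":0.1,"tx":0,"ty":0,"tz":-35,"turn":0},
    {"hand":0.1,"tx":0,"ty":0,"tz":-75,"turn":0},
    {"hand":0.1,"tx":20,"ty":-13,"tz":-110,"turn":0},
    {"hand":0.1,"tx":58,"ty":-37,"tz":-110,"turn":0},
    {"hand":0.1,"tx":97,"ty":-62,"tz":-110,"turn":0},
  ],
)

```text
time: 4.1
tool_pos: [0.5646, 0.1065, 0.1268]
orientation: [[0.183, 0.983, 0.003], [0.983, -0.183, 0.001], [0.001, 0.003, -1.0]]
contact_force: [-0.5, 1.9, -6.0]
opening: 0.0232
grasp_force: 70.9
```

Request:
step_arm(
  deltas=[
    {"hand":0.1,"tx":40,"ty":-26,"tz":0,"turn":0},
    {"hand":0.1,"tx":80,"ty":-52,"tz":0,"turn":0},
    {"hand":0.1,"tx":120,"ty":-78,"tz":0,"turn":0},
    {"hand":0.1,"tx":160,"ty":-104,"tz":0,"turn":0},
    {"hand":0.1,"tx":204,"ty":-132,"tz":0,"turn":0},
  ],
)

```text
time: 4.6
tool_pos: [0.4703, 0.3296, 0.1246]
orientation: [[0.181, 0.984, -0.001], [0.984, -0.181, -0.0], [-0.001, -0.001, -1.0]]
contact_force: [0.4, 0.6, -5.1]
opening: 0.0236
grasp_force: 70.8
```

Request:
step_arm(
  deltas=[
    {"hand":0.1,"tx":0,"ty":0,"tz":20,"turn":-4},
    {"hand":0.1,"tx":0,"ty":0,"tz":45,"turn":-8},
    {"hand":0.1,"tx":0,"ty":0,"tz":75,"turn":-12},
    {"hand":0.1,"tx":0,"ty":0,"tz":95,"turn":-12},
    {"hand":0.1,"tx":0,"ty":0,"tz":100,"turn":-12},
  ],
)

```text
time: 5.1
tool_pos: [0.4688, 0.327, 0.0216]
orientation: [[-0.028, 1.0, -0.006], [1.0, 0.028, -0.003], [-0.003, -0.006, -1.0]]
contact_force: [-0.7, 0.1, -4.6]
opening: 0.0233
grasp_force: 70.5
```

Request:
step_arm(
  deltas=[
    {"hand":0.1,"tx":0,"ty":0,"tz":8,"turn":0},
    {"hand":0.1,"tx":0,"ty":0,"tz":12,"turn":0},
    {"hand":0.1,"tx":0,"ty":0,"tz":12,"turn":0},
    {"hand":0.6,"tx":0,"ty":0,"tz":12,"turn":0},
    {"hand":0.6,"tx":0,"ty":0,"tz":12,"turn":0},
  ],
)

```text
time: 5.6
tool_pos: [0.4735, 0.329, 0.0151]
orientation: [[-0.028, 1.0, 0.003], [1.0, 0.028, 0.002], [0.002, 0.003, -1.0]]
contact_force: [0.4, -0.3, 0.0]
opening: 0.0508
grasp_force: 0.0
```

Request:
step_arm(
  deltas=[
    {"hand":0.6,"tx":0,"ty":0,"tz":-20,"turn":0},
    {"hand":0.6,"tx":0,"ty":0,"tz":-60,"turn":0},
    {"hand":0.6,"tx":0,"ty":0,"tz":-105,"turn":0},
    {"hand":0.6,"tx":-30,"ty":2,"tz":-140,"turn":0},
    {"hand":0.6,"tx":-78,"ty":8,"tz":-145,"turn":0},
  ],
)

```text
time: 6.1
tool_pos: [0.486, 0.253, 0.1661]
orientation: [[-0.032, 0.999, 0.012], [0.999, 0.032, 0.005], [0.005, 0.013, -1.0]]
contact_force: [1.9, -0.2, 0.4]
opening: 0.0515
grasp_force: 0.0
```

Request:
step_arm(
  deltas=[
    {"hand":0.6,"tx":-48,"ty":5,"tz":0,"turn":0},
    {"hand":0.6,"tx":-96,"ty":11,"tz":0,"turn":0},
    {"hand":0.6,"tx":-144,"ty":16,"tz":0,"turn":0},
    {"hand":0.6,"tx":-192,"ty":22,"tz":0,"turn":0},
    {"hand":0.6,"tx":-240,"ty":27,"tz":0,"turn":0},
  ],
)

```text
time: 6.6
tool_pos: [0.5168, 0.0093, 0.1601]
orientation: [[-0.028, 1.0, 0.004], [1.0, 0.028, -0.0], [-0.0, 0.004, -1.0]]
contact_force: [0.7, 0.2, 0.4]
opening: 0.0514
grasp_force: 0.0
```

```bash
python3 - <<'E'
from h import *
c,im=snap("scene","s1.png"); o=readout.get_obs(); print(o["time"],o["opening"]); go(540,-315,190,90)
for b in blobs(im,(370,110,500,190),120,256,30):
    r=cv2.minAreaRect(b[2]); print(b[0],b[1],r,[(ray(c,p,.029)*1000)[:2].round() for p in cv2.boxPoints(r)])
E
```

```text
6.65 0.05100513743111118
from [517.9   2.4 160.3] hdg 91.4 -> tx,ty,tz [-318.    14.6  -27.9] turn 1.4 j6 -0.17
[434.3583181  140.27605119] 547 ((434.5813293457031, 140.3309326171875), (7.9735426902771, 71.81298828125), 76.20051574707031) [array([461., 232.]), array([457., 437.]), array([485., 428.]), array([489., 226.])]
```

Request:
step_arm(
  deltas=[
    {"hand":0.6,"tx":-48,"ty":3,"tz":-10,"turn":0},
    {"hand":0.6,"tx":-96,"ty":6,"tz":-20,"turn":0},
    {"hand":0.6,"tx":-144,"ty":9,"tz":-28,"turn":0},
    {"hand":0.6,"tx":-192,"ty":12,"tz":-28,"turn":0},
    {"hand":0.6,"tx":-240,"ty":15,"tz":-28,"turn":0},
  ],
)

```text
time: 7.15
tool_pos: [0.5384, -0.2305, 0.1885]
orientation: [[-0.028, 1.0, 0.003], [1.0, 0.028, -0.002], [-0.002, 0.003, -1.0]]
contact_force: [0.6, -0.3, 1.1]
opening: 0.0513
grasp_force: 0.0
```

Request:
step_arm(
  deltas=[
    {"hand":0.6,"tx":-40,"ty":0,"tz":0,"turn":0},
    {"hand":0.6,"tx":-70,"ty":0,"tz":0,"turn":0},
    {"hand":0.6,"tx":-78,"ty":0,"tz":0,"turn":0},
    {"hand":0.6,"tx":-78,"ty":0,"tz":0,"turn":0},
  ],
)

```text
time: 7.55
tool_pos: [0.5398, -0.3071, 0.1871]
orientation: [[-0.026, 1.0, 0.001], [1.0, 0.026, -0.001], [-0.001, 0.001, -1.0]]
contact_force: [0.2, 0.7, 0.1]
opening: 0.0516
grasp_force: 0.0
```

```bash
cat >> h.py <<'E'
CL={'A':((582.6,-301.8),1.),'B':((486.1,-262.6),75.),'C':((493.6,-373.2),-2.5)}
def pt(e,h,x,y,z): a=np.radians(h); return np.array([e[0]+x*np.cos(a)-y*np.sin(a),e[1]+x*np.sin(a)+y*np.cos(a),z])/1000
def check(c,im,e,h,z0):
    "grey at points that ought to be clip (lobes, bar ends, lug) and at ones that ought not"
    g=cv2.cvtColor(im,cv2.COLOR_RGB2GRAY)
    f=lambda x,y,z:(lambda q:int(g[q[1],q[0]]) if 0<=q[0]<640 and 0<=q[1]<400 else -1)(np.round(proj(c,pt(e,h,x,y,z0+z))).astype(int))
    return [f(9.3,11.5,8),f(9.3,-11.5,8),f(-17,17,8),f(-17,-17,8),f(-25,0,40)],[f(0,0,0),f(13,0,0),f(-30,-17,4)]
E
python3 - <<'E'
from h import *
import pickle
c,im=snap("wrist","w4.png"); pickle.dump((c,im),open("w4.pkl","wb")); go(540,-315,190,90)
for k,(e,h) in CL.items(): print(k,proj(c,pt(e,h,-25,0,44)).round(),proj(c,pt(e,h,0,0,4)).round(),check(c,im,e,h,4))
E
```

```text
from [ 539.9 -305.8  186.8] hdg 91.6 -> tx,ty,tz [-9.2 -0.1 -3.2] turn 1.6 j6 -0.67
A [345. 177.] [370. 167.] ([209, 207, 209, 206, 209], [123, 123, 123])
B [250. 156.] [265. 121.] ([205, 206, 206, 206, 207], [118, 121, 120])
C [240. 252.] [275. 236.] ([204, 202, 203, 42, 205], [119, 120, 166])
```

View pics/w4.png

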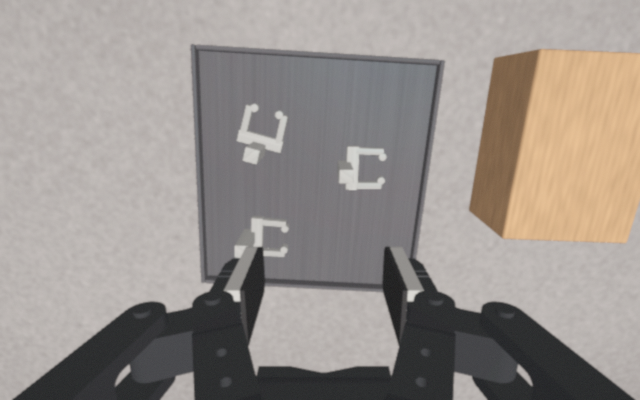

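The wrist view shows all three clips unmoved: A lug at (345,175), B at (252,156), C at (243,250) partly behind a finger. I'll pick A.

Request:
step_arm(
  deltas=[
    {"hand":0.45,"tx":3,"ty":18,"tz":40,"turn":0.5},
    {"hand":0.45,"tx":3,"ty":18,"tz":80,"turn":0.5},
    {"hand":0.45,"tx":3,"ty":18,"tz":120,"turn":0.5},
    {"hand":0.45,"tx":3,"ty":18,"tz":150,"turn":0.5},
    {"hand":0.45,"tx":3,"ty":18,"tz":167,"turn":0.5},
  ],
  force=40,
)

```text
time: 8.1
tool_pos: [0.5564, -0.2993, 0.0164]
orientation: [[-0.021, 1.0, -0.003], [1.0, 0.021, 0.003], [0.003, -0.003, -1.0]]
contact_force: [0.2, -0.2, -0.2]
opening: 0.0385
grasp_force: 0.0
```

Request:
step_arm(
  deltas=[
    {"hand":0.45,"tx":0,"ty":0,"tz":2,"turn":0},
    {"hand":0.0,"tx":0,"ty":0,"tz":2,"turn":0},
    {"hand":0.0,"tx":0,"ty":0,"tz":2,"turn":0},
    {"hand":0.0,"tx":0,"ty":0,"tz":2,"turn":0},
    {"hand":0.0,"tx":0,"ty":0,"tz":2,"turn":0},
  ],
)

```text
time: 8.6
tool_pos: [0.5592, -0.3036, 0.0198]
orientation: [[-0.019, 1.0, 0.004], [1.0, 0.019, -0.002], [-0.002, 0.003, -1.0]]
contact_force: [0.9, 1.0, 7.6]
opening: 0.0109
grasp_force: 42.2
```

Request:
step_arm(
  deltas=[
    {"hand":0.0,"tx":0,"ty":0,"tz":0,"turn":0},
    {"hand":0.0,"tx":0,"ty":0,"tz":-20,"turn":0},
    {"hand":0.0,"tx":0,"ty":0,"tz":-60,"turn":0},
    {"hand":0.0,"tx":0,"ty":0,"tz":-90,"turn":0},
    {"hand":0.0,"tx":0,"ty":0,"tz":-90,"turn":0},
  ],
)

```text
time: 9.1
tool_pos: [0.5609, -0.3051, 0.1139]
orientation: [[-0.019, 1.0, 0.009], [1.0, 0.019, -0.006], [-0.006, 0.008, -1.0]]
contact_force: [0.6, 0.4, 0.0]
opening: 0.011
grasp_force: 41.3
```

```bash
python3 - <<'E'
from h import *
o=readout.get_obs(); print(o["opening"],o["grasp_force"])
P=np.array([676.5,-17.]);a=np.radians(-6.5);ex=np.array([np.cos(a),np.sin(a)]);ey=np.array([-ex[1],ex[0]])
for i,k in ((3,75),(2,0),(1,-75)):
    q=P+ey*k-61*ex; print(i,q); go(q[0],q[1],100,83.5)
E
```

```text
0.011047191979722579 41.25865280628204
3 [624.38235784  64.42328522]
from [ 560.9 -305.1  113.9] hdg 91.1 -> tx,ty,tz [368.4  70.4  12.2] turn 7.6 j6 -0.64
2 [615.8921168  -10.09460396]
from [ 560.9 -305.1  113.9] hdg 91.1 -> tx,ty,tz [294.   60.5  12.6] turn 7.6 j6 -0.64
1 [607.40187577 -84.61249314]
from [ 560.9 -305.1  113.9] hdg 91.1 -> tx,ty,tz [219.7  50.6  12.9] turn 7.6 j6 -0.64
```

Request:
step_arm(
  deltas=[
    {"hand":0.0,"tx":45,"ty":9,"tz":0,"turn":1.5},
    {"hand":0.0,"tx":92,"ty":18,"tz":0,"turn":3},
    {"hand":0.0,"tx":140,"ty":27,"tz":0,"turn":4.5},
    {"hand":0.0,"tx":188,"ty":36,"tz":0,"turn":6},
    {"hand":0.0,"tx":236,"ty":45,"tz":0,"turn":7.6},
  ],
)

```text
time: 9.6
tool_pos: [0.5976, -0.0641, 0.1068]
orientation: [[0.115, 0.993, -0.001], [0.993, -0.115, 0.0], [0.0, -0.001, -1.0]]
contact_force: [0.1, 0.4, -1.2]
opening: 0.0111
grasp_force: 41.3
```

Request:
step_arm(
  deltas=[
    {"hand":0.0,"tx":46,"ty":4,"tz":0,"turn":0},
    {"hand":0.0,"tx":92,"ty":7,"tz":0,"turn":0},
    {"hand":0.0,"tx":130,"ty":8,"tz":20,"turn":0},
    {"hand":0.0,"tx":130,"ty":8,"tz":40,"turn":0},
    {"hand":0.0,"tx":130,"ty":8,"tz":40,"turn":0},
  ],
)

```text
time: 10.1
tool_pos: [0.6175, 0.0638, 0.0633]
orientation: [[0.111, 0.994, -0.007], [0.994, -0.111, -0.0], [-0.001, -0.007, -1.0]]
contact_force: [-1.4, -0.7, -0.7]
opening: 0.0108
grasp_force: 41.2
```

```bash
python3 - <<'E'
from h import *
import pickle
c,im=snap("wrist","w5.png"); pickle.dump((c,im),open("w5.pkl","wb")); go(624.4,64.4,28,83.5)
E
```

```text
from [618.7  62.8  65.1] hdg 83.6 -> tx,ty,tz [ 2.3  5.7 37. ] turn 0.1 j6 0.09
```

View pics/w5.png

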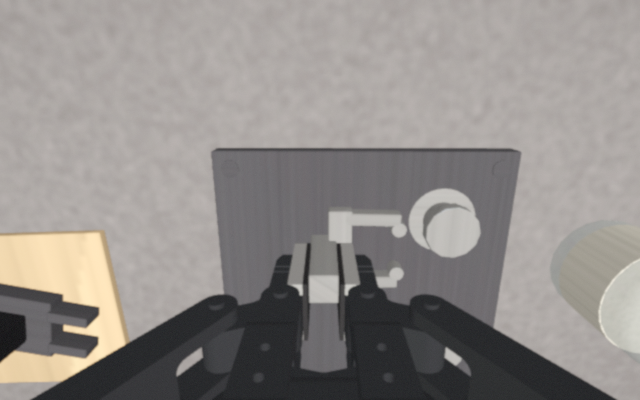

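The wrist view shows clip A held level, with lobes at (400,230) and (397,274). Pin 3's head is at (452,231) and its ring at (444,220). The plate's far edge, from (213,150) to (519,150), is level in the picture.

```bash
python3 - <<'E'
from h import *
import pickle
c,im=pickle.load(open("w5.pkl","rb"))
W=lambda uv,z:(ray(c,uv,z)*1000)[:2].round(1)
print("pin3 head",W((452,231),.0315),"ring",W((444,220),.012))
print("plate corners",W((213,151),.012),W((519,151),.012))
print("clip",clip(c,((400,230),(397,274)),.057))
for b in blobs(im,(405,180,490,265),150): 
    (q,r)=cv2.minEnclosingCircle(b[2]); print(q,r,b[1])
E
```

```text
pin3 head [684.1  58.8] ring [686.1  57.4]
plate corners [561.4 111.5] [727.1  93.1]
clip (array([642.18477957,  63.35385905]), np.float64(-6.512602144999544), np.float64(21.98044306411752))
(444.399658203125, 224.4543914794922) 36.64052963256836 3442
```

Request:
step_arm(
  deltas=[
    {"hand":0.0,"tx":-1,"ty":6.5,"tz":15,"turn":0},
    {"hand":0.0,"tx":-1,"ty":6.5,"tz":28,"turn":0},
    {"hand":0.0,"tx":-1,"ty":6.5,"tz":35,"turn":0},
    {"hand":0.0,"tx":-1,"ty":6.5,"tz":36,"turn":0},
    {"hand":0.0,"tx":-1,"ty":6.5,"tz":36,"turn":0},
  ],
)

```text
time: 10.65
tool_pos: [0.6268, 0.0603, 0.0313]
orientation: [[0.114, 0.993, -0.001], [0.993, -0.114, 0.0], [-0.0, -0.001, -1.0]]
contact_force: [-0.5, -0.7, -0.4]
opening: 0.0109
grasp_force: 41.2
```

Request:
step_arm(
  deltas=[
    {"hand":0.0,"tx":0,"ty":0,"tz":2,"turn":0},
    {"hand":0.0,"tx":0,"ty":0,"tz":4,"turn":0},
    {"hand":0.0,"tx":0,"ty":0,"tz":4,"turn":0},
    {"hand":0.4,"tx":0,"ty":0,"tz":4,"turn":0},
    {"hand":0.4,"tx":0,"ty":0,"tz":4,"turn":0},
  ],
)

```text
time: 11.15
tool_pos: [0.6271, 0.0608, 0.0274]
orientation: [[0.113, 0.994, 0.0], [0.994, -0.113, -0.0], [-0.0, 0.0, -1.0]]
contact_force: [-0.3, 0.3, -0.7]
opening: 0.0343
grasp_force: 0.0
```

Request:
step_arm(
  deltas=[
    {"hand":0.4,"tx":0,"ty":0,"tz":-30,"turn":0},
    {"hand":0.4,"tx":0,"ty":0,"tz":-75,"turn":0},
    {"hand":0.4,"tx":0,"ty":0,"tz":-110,"turn":0},
    {"hand":0.4,"tx":-30,"ty":0,"tz":-140,"turn":0},
    {"hand":0.4,"tx":-60,"ty":0,"tz":-150,"turn":0},
  ],
)

```text
time: 11.65
tool_pos: [0.6225, 0.001, 0.1822]
orientation: [[0.111, 0.994, 0.007], [0.994, -0.111, -0.001], [-0.0, 0.007, -1.0]]
contact_force: [0.2, 0.7, -0.5]
opening: 0.0344
grasp_force: 0.0
```

```bash
python3 - <<'E'
from h import *
import pickle
c,im=snap("wrist","w6.png"); pickle.dump((c,im),open("w6.pkl","wb"))
P=np.array([684.5,57.4]); 
for d in (30,33,36,39): print(d,check(c,im,pt(P,-6.5,-d,0,0)*1000,-6.5,12))
e,h=CL['C']; l=pt(e,h,-25,0,0)*1000; go(l[0],l[1],140,h+90)
E
```

```text
30 ([135, 164, 175, 200, 199], [111, 201, 111])
33 ([194, 191, 173, 197, 198], [113, 121, 108])
36 ([184, 140, 174, 196, 199], [109, 115, 110])
39 ([184, 111, 122, 143, 123], [114, 113, 107])
from [622.2  -4.1 182.5] hdg 83.4 -> tx,ty,tz [-383.  -110.9   42.9] turn -4.1 j6 -0.02
```

View pics/w6.png

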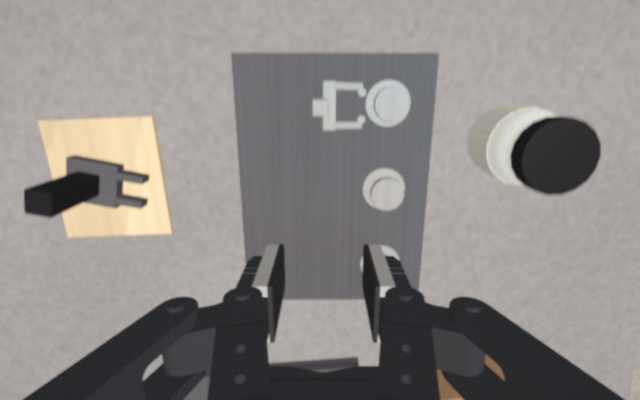

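Clip A lies in front of pin 3, with its lobes at (362,93) and (362,126), and it is square to the plate. Next is C.

Request:
step_arm(
  deltas=[
    {"hand":0.45,"tx":-46,"ty":-13,"tz":0,"turn":-1},
    {"hand":0.45,"tx":-92,"ty":-26,"tz":0,"turn":-2},
    {"hand":0.45,"tx":-138,"ty":-40,"tz":0,"turn":-3},
    {"hand":0.45,"tx":-184,"ty":-53,"tz":0,"turn":-4},
    {"hand":0.45,"tx":-230,"ty":-67,"tz":0,"turn":-4},
  ],
)

```text
time: 12.2
tool_pos: [0.5267, -0.2212, 0.1772]
orientation: [[0.043, 0.999, 0.0], [0.999, -0.043, -0.0], [-0.0, 0.0, -1.0]]
contact_force: [0.4, -0.6, -0.5]
opening: 0.0385
grasp_force: 0.0
```

Request:
step_arm(
  deltas=[
    {"hand":0.45,"tx":-42,"ty":-8,"tz":0,"turn":0},
    {"hand":0.45,"tx":-84,"ty":-16,"tz":0,"turn":0},
    {"hand":0.45,"tx":-110,"ty":-20,"tz":0,"turn":0},
    {"hand":0.45,"tx":-110,"ty":-20,"tz":0,"turn":0},
  ],
)

```text
time: 12.6
tool_pos: [0.5016, -0.3323, 0.1771]
orientation: [[0.048, 0.999, -0.0], [0.999, -0.048, -0.001], [-0.001, -0.0, -1.0]]
contact_force: [-0.8, -0.3, 0.3]
opening: 0.0384
grasp_force: 0.0
```

```bash
python3 - <<'E'
from h import *
import pickle
c,im=snap("wrist","w7.png"); pickle.dump((c,im),open("w7.pkl","wb"))
for k in 'BC': print(k,check(c,im,*CL[k],4))
e,h=CL['C']; l=pt(e,h,-25,0,0)*1000; print(proj(c,pt(e,h,-25,0,44)),proj(c,pt(e,h,0,0,4)))
go(l[0],l[1],18,h+90)
for b in blobs(im,(230,140,420,330),150): print(b[0],b[1],(ray(c,b[0],.012)*1000).round(1))
E
```

```text
B ([204, 207, 202, 204, 204], [117, 121, 120])
C ([200, 200, 200, 198, 202], [117, 116, 199])
[286.51900468 233.34429279] [317.38457087 216.70028138]
from [ 502.1 -330.2  176.9] hdg 87.3 -> tx,ty,tz [-43.4 -31.4 158.9] turn -0.2 j6 -0.67
[233.85849057 222.47358491] 1060 [ 416.9 -372.2   12. ]
[304.5056926  220.31973435] 1054 [ 481.9 -373.2   12. ]
[323.39415666 300.5259007 ] 5579 [ 495.1 -458.2   12. ]
[416.05263158 275.68421053] 114 [ 585.5 -435.2   12. ]
[255.6 290.4] 100 [ 429.5 -443.7   12. ]
[390.875      290.44791667] 96 [ 561.4 -450.2   12. ]
```

Request:
step_arm(
  deltas=[
    {"hand":0.45,"tx":-22,"ty":-16,"tz":25,"turn":0},
    {"hand":0.45,"tx":-43,"ty":-31,"tz":60,"turn":0},
    {"hand":0.45,"tx":-43,"ty":-31,"tz":95,"turn":0},
    {"hand":0.45,"tx":-43,"ty":-31,"tz":130,"turn":0},
    {"hand":0.45,"tx":-43,"ty":-31,"tz":155,"turn":0},
  ],
)

```text
time: 13.15
tool_pos: [0.4693, -0.3681, 0.0196]
orientation: [[0.043, 0.999, -0.002], [0.999, -0.043, 0.003], [0.003, -0.002, -1.0]]
contact_force: [-0.4, 1.1, -0.7]
opening: 0.0389
grasp_force: 0.0
```

Request:
step_arm(
  deltas=[
    {"hand":0.45,"tx":0,"ty":0,"tz":2,"turn":0},
    {"hand":0.45,"tx":0,"ty":0,"tz":2,"turn":0},
    {"hand":0.0,"tx":0,"ty":0,"tz":2,"turn":0},
    {"hand":0.0,"tx":0,"ty":0,"tz":2,"turn":0},
    {"hand":0.0,"tx":0,"ty":0,"tz":2,"turn":0},
  ],
)

```text
time: 13.65
tool_pos: [0.4714, -0.3715, 0.0227]
orientation: [[0.044, 0.999, 0.003], [0.999, -0.044, -0.003], [-0.002, 0.003, -1.0]]
contact_force: [1.1, 0.5, 7.4]
opening: 0.0105
grasp_force: 40.8
```

Request:
step_arm(
  deltas=[
    {"hand":0.0,"tx":0,"ty":0,"tz":0,"turn":0},
    {"hand":0.0,"tx":0,"ty":0,"tz":0,"turn":0},
  ],
)

```text
time: 13.85
tool_pos: [0.4714, -0.3715, 0.0227]
orientation: [[0.044, 0.999, 0.003], [0.999, -0.044, -0.002], [-0.002, 0.003, -1.0]]
contact_force: [0.4, 1.4, 6.7]
opening: 0.011
grasp_force: 40.9
```

Request:
step_arm(
  deltas=[
    {"hand":0.0,"tx":0,"ty":0,"tz":-20,"turn":0},
    {"hand":0.0,"tx":0,"ty":0,"tz":-60,"turn":0},
    {"hand":0.0,"tx":0,"ty":0,"tz":-90,"turn":0},
    {"hand":0.0,"tx":0,"ty":0,"tz":-90,"turn":0},
  ],
)

```text
time: 14.25
tool_pos: [0.4729, -0.3734, 0.1167]
orientation: [[0.044, 0.999, 0.007], [0.999, -0.044, -0.008], [-0.007, 0.008, -1.0]]
contact_force: [1.3, -1.5, -0.8]
opening: 0.011
grasp_force: 40.0
```

```bash
python3 - <<'E'
from h import *
go(615.8,-10.2,66,83.5); go(607.3,-84.6,66,83.5)
E
```

```text
from [ 472.9 -373.4  116.7] hdg 87.5 -> tx,ty,tz [369.4 126.5  49. ] turn 4.0 j6 -0.76
from [ 472.9 -373.4  116.7] hdg 87.5 -> tx,ty,tz [294.7 121.2  49.5] turn 4.0 j6 -0.76
```

Request:
step_arm(
  deltas=[
    {"hand":0.0,"tx":43,"ty":15,"tz":0,"turn":0},
    {"hand":0.0,"tx":87,"ty":30,"tz":0,"turn":0},
    {"hand":0.0,"tx":131,"ty":45,"tz":0,"turn":0},
    {"hand":0.0,"tx":175,"ty":60,"tz":0,"turn":0},
    {"hand":0.0,"tx":219,"ty":75,"tz":0,"turn":0},
  ],
)

```text
time: 14.75
tool_pos: [0.5545, -0.1532, 0.1099]
orientation: [[0.044, 0.999, -0.0], [0.999, -0.044, 0.0], [0.0, -0.0, -1.0]]
contact_force: [1.5, -0.1, -0.4]
opening: 0.011
grasp_force: 40.0
```

Request:
step_arm(
  deltas=[
    {"hand":0.0,"tx":43,"ty":15,"tz":0,"turn":1},
    {"hand":0.0,"tx":87,"ty":30,"tz":0,"turn":2},
    {"hand":0.0,"tx":130,"ty":44,"tz":0,"turn":4},
    {"hand":0.0,"tx":150,"ty":51,"tz":25,"turn":4},
    {"hand":0.0,"tx":150,"ty":51,"tz":48,"turn":4},
  ],
)

```text
time: 15.25
tool_pos: [0.6133, -0.0039, 0.0622]
orientation: [[0.11, 0.994, 0.002], [0.994, -0.11, 0.001], [0.001, 0.002, -1.0]]
contact_force: [-0.0, -0.0, -1.4]
opening: 0.0108
grasp_force: 40.0
```

Request:
step_arm(
  deltas=[
    {"hand":0.0,"tx":0,"ty":0,"tz":0,"turn":0},
    {"hand":0.0,"tx":0,"ty":0,"tz":0,"turn":0},
  ],
)

```text
time: 15.45
tool_pos: [0.6112, -0.0074, 0.0617]
orientation: [[0.113, 0.994, -0.002], [0.994, -0.113, 0.0], [-0.0, -0.002, -1.0]]
contact_force: [0.5, 0.4, -0.1]
opening: 0.0106
grasp_force: 40.0
```

```bash
cat >> h.py <<'E'
def lobes(c,im,pl,z):
    "refine two predicted lobe pixels: centroid of the bright patch in a small window where lobe is"
    out=[]; g=cv2.cvtColor(im,cv2.COLOR_RGB2GRAY)
    for u,v in pl: print(g[int(v)-10:int(v)+11:3,int(u)-12:int(u)+13:3].tolist())
E
python3 - <<'E'
from h import *
import pickle
c,im=snap("wrist","w8.png"); pickle.dump((c,im),open("w8.pkl","wb")); go(615.8,-10.2,31,83.5)
o=readout.get_obs(); p=o["tool_pos"]*1000
print(proj(c,pt((676,-17),0,0,0,31.5)),proj(c,pt((684.5,57.4),0,0,0,31.5)))
e=pt((p[0],p[1]),-6.5,25,0,0)*1000; print(e,[proj(c,pt(e,-6.5,9.3,s*11.5,p[2]-18.7+8)).round() for s in(1,-1)])
v=cv2.resize(im[150:350,280:520],None,fx=3,fy=3,interpolation=cv2.INTER_CUBIC); cv2.imwrite("pics/w8z.png",v[:,:,::-1])
E
```

```text
from [612.2  -7.8  62.9] hdg 83.5 -> tx,ty,tz [-1.9  3.8 31.9] turn -0.0 j6 -0.03
[449.19831724 240.10944011] [465.41744278  90.99286092]
[637.07488562 -10.65938798   0.        ] [array([401., 231.]), array([398., 276.])]
```

View pics/w8z.png

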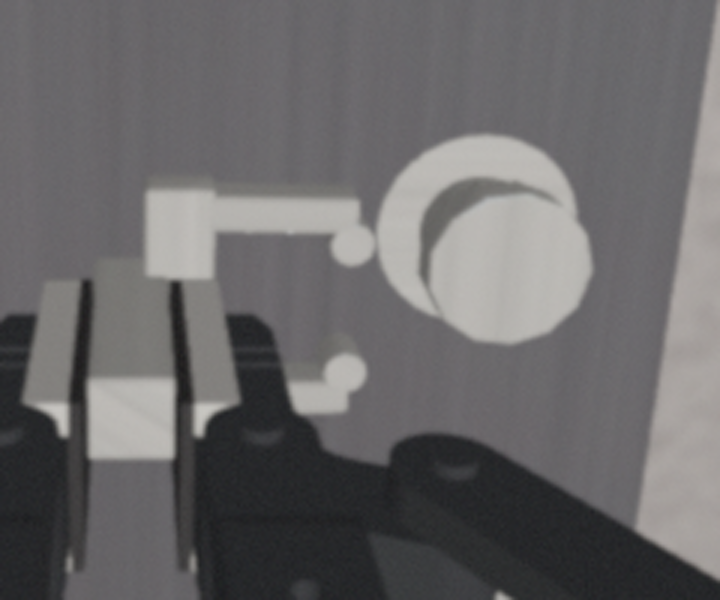

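The wrist zoom shows clip C held, with lobes at full-frame (397,231) and (395,274). Pin 2's head is at (450,239), as predicted.

```bash
python3 - <<'E'
from h import *
import pickle
c,im=pickle.load(open("w8.pkl","rb"))
e,h,d=clip(c,((397.3,231.3),(395.3,274.3)),.0522); print(e,h,d, ray(c,(450.3,239.3),.0315)*1000)
t=np.array([676.3-34.8,-16.7+4.]); p=readout.get_obs()["tool_pos"]*1000; q=p[:2]+t-e; go(q[0],q[1],30.7,83.5)
E
```

```text
[635.40583654 -10.03658883] -5.635849802118351 21.979731899999752 [676.57844126 -16.60401951  31.5       ]
from [612.2  -7.8  62.9] hdg 83.5 -> tx,ty,tz [-1.9  6.3 32.2] turn -0.0 j6 -0.03
```

Request:
step_arm(
  deltas=[
    {"hand":0.0,"tx":-2,"ty":6,"tz":12,"turn":0.5},
    {"hand":0.0,"tx":-2,"ty":6,"tz":24,"turn":0.5},
    {"hand":0.0,"tx":-2,"ty":6,"tz":31,"turn":0.5},
    {"hand":0.0,"tx":-2,"ty":6,"tz":33,"turn":0.5},
    {"hand":0.0,"tx":-2,"ty":6,"tz":33,"turn":0.5},
  ],
)

```text
time: 16.0
tool_pos: [0.6176, -0.0105, 0.0303]
orientation: [[0.122, 0.993, -0.001], [0.993, -0.122, -0.0], [-0.001, -0.001, -1.0]]
contact_force: [-4.8, -0.2, 11.0]
opening: 0.0109
grasp_force: 41.8
```

Contact is felt, so the clip is on the plate. I'll release and go for B at lug (479.6,-286.7) with heading 75.

Request:
step_arm(
  deltas=[
    {"hand":0.4,"tx":0,"ty":0,"tz":-1,"turn":0},
    {"hand":0.4,"tx":0,"ty":0,"tz":-1,"turn":0},
    {"hand":0.4,"tx":0,"ty":0,"tz":-30,"turn":0},
    {"hand":0.4,"tx":0,"ty":0,"tz":-75,"turn":0},
    {"hand":0.4,"tx":-25,"ty":-10,"tz":-110,"turn":0},
  ],
)

```text
time: 16.5
tool_pos: [0.6058, -0.0319, 0.1409]
orientation: [[0.119, 0.993, 0.001], [0.993, -0.119, 0.001], [0.001, 0.001, -1.0]]
contact_force: [0.4, -0.6, 1.1]
opening: 0.0342
grasp_force: 0.0
```

Request:
step_arm(
  deltas=[
    {"hand":0.45,"tx":-42,"ty":-18,"tz":-20,"turn":2},
    {"hand":0.45,"tx":-84,"ty":-36,"tz":-40,"turn":4},
    {"hand":0.45,"tx":-126,"ty":-54,"tz":-40,"turn":6},
    {"hand":0.45,"tx":-170,"ty":-70,"tz":-40,"turn":7},
    {"hand":0.45,"tx":-180,"ty":-75,"tz":-40,"turn":7},
  ],
)

```text
time: 17.0
tool_pos: [0.5065, -0.2067, 0.1793]
orientation: [[0.246, 0.969, -0.0], [0.969, -0.246, -0.001], [-0.001, -0.0, -1.0]]
contact_force: [0.4, -0.1, -0.6]
opening: 0.0388
grasp_force: 0.0
```

```bash
python3 - <<'E'
from h import *
import pickle
c,im=snap("wrist","w9.png"); pickle.dump((c,im),open("w9.pkl","wb"))
e,h=CL['B']; print(check(c,im,e,h,4),proj(c,pt(e,h,-25,0,44)))
l=pt(e,h,-25,0,0)*1000; go(l[0],l[1],19,h)
E
```

```text
([192, 193, 193, 194, 195], [108, 110, 109]) [316.6769358  277.78956276]
from [ 506.5 -206.3  179.1] hdg 75.8 -> tx,ty,tz [-84.4  -6.2 160.2] turn 0.8 j6 -0.28
```

Request:
step_arm(
  deltas=[
    {"hand":0.45,"tx":-42,"ty":-3,"tz":10,"turn":0.8},
    {"hand":0.45,"tx":-84,"ty":-6,"tz":30,"turn":0.8},
    {"hand":0.45,"tx":-84,"ty":-6,"tz":70,"turn":0.8},
    {"hand":0.45,"tx":-84,"ty":-6,"tz":110,"turn":0.8},
    {"hand":0.45,"tx":-84,"ty":-6,"tz":140,"turn":0.8},
  ],
)

```text
time: 17.55
tool_pos: [0.4817, -0.2816, 0.0364]
orientation: [[0.256, 0.967, -0.002], [0.967, -0.256, 0.002], [0.002, -0.002, -1.0]]
contact_force: [-0.9, 0.5, -0.8]
opening: 0.0383
grasp_force: 0.0
```

Request:
step_arm(
  deltas=[
    {"hand":0.45,"tx":0,"ty":0,"tz":14,"turn":0},
    {"hand":0.45,"tx":0,"ty":0,"tz":18,"turn":0},
    {"hand":0.45,"tx":0,"ty":0,"tz":18,"turn":0},
  ],
)

```text
time: 17.85
tool_pos: [0.483, -0.2828, 0.0216]
orientation: [[0.255, 0.967, 0.0], [0.967, -0.255, -0.0], [0.0, 0.0, -1.0]]
contact_force: [0.7, -0.2, 0.4]
opening: 0.0387
grasp_force: 0.0
```

```bash
python3 - <<'E'
from h import *
go(479.6,-286.7,19,75)
E
```

```text
from [ 483.  -282.8   21.6] hdg 75.2 -> tx,ty,tz [-4.6 -2.3  2.6] turn 0.2 j6 -0.41
```

Request:
step_arm(
  deltas=[
    {"hand":0.45,"tx":-4.5,"ty":-2.5,"tz":1.5,"turn":0},
    {"hand":0.45,"tx":-4.5,"ty":-2.5,"tz":1.5,"turn":0},
    {"hand":0.0,"tx":-4.5,"ty":-2.5,"tz":1.5,"turn":0},
    {"hand":0.0,"tx":-4.5,"ty":-2.5,"tz":1.5,"turn":0},
    {"hand":0.0,"tx":-4.5,"ty":-2.5,"tz":1.5,"turn":0},
  ],
)

```text
time: 18.35
tool_pos: [0.4793, -0.2875, 0.0209]
orientation: [[0.256, 0.967, 0.001], [0.967, -0.256, -0.001], [-0.001, 0.002, -1.0]]
contact_force: [-0.2, -0.1, 4.5]
opening: 0.0112
grasp_force: 40.1
```

Request:
step_arm(
  deltas=[
    {"hand":0.0,"tx":0,"ty":0,"tz":0,"turn":0},
    {"hand":0.0,"tx":0,"ty":0,"tz":0,"turn":0},
  ],
)

```text
time: 18.55
tool_pos: [0.4793, -0.2875, 0.0208]
orientation: [[0.256, 0.967, 0.001], [0.967, -0.256, -0.001], [-0.001, 0.001, -1.0]]
contact_force: [-1.1, 0.6, 5.4]
opening: 0.0112
grasp_force: 40.3
```

Request:
step_arm(
  deltas=[
    {"hand":0.0,"tx":0,"ty":0,"tz":-20,"turn":0},
    {"hand":0.0,"tx":0,"ty":0,"tz":-60,"turn":0},
    {"hand":0.0,"tx":0,"ty":0,"tz":-95,"turn":8},
    {"hand":0.0,"tx":0,"ty":0,"tz":-95,"turn":16},
    {"hand":0.0,"tx":0,"ty":0,"tz":-95,"turn":24},
  ],
)

```text
time: 19.05
tool_pos: [0.4795, -0.2874, 0.1165]
orientation: [[0.631, 0.776, 0.002], [0.776, -0.631, -0.002], [0.0, 0.003, -1.0]]
contact_force: [-1.0, 0.3, -1.4]
opening: 0.011
grasp_force: 39.4
```

```bash
python3 - <<'E'
from h import *
o=readout.get_obs(); print(o["opening"],o["grasp_force"])
go(607.3,-84.6,70,-6.5)
E
```

```text
0.011029969531086484 39.429375529289246
from [ 479.5 -287.4  116.5] hdg 50.9 -> tx,ty,tz [238.  -29.   46.4] turn 57.4 j6 0.00
```

Request:
step_arm(
  deltas=[
    {"hand":0.0,"tx":27,"ty":-3,"tz":0,"turn":8},
    {"hand":0.0,"tx":54,"ty":-6,"tz":0,"turn":16},
    {"hand":0.0,"tx":81,"ty":-10,"tz":0,"turn":24},
    {"hand":0.0,"tx":108,"ty":-13,"tz":0,"turn":32},
    {"hand":0.0,"tx":135,"ty":-16,"tz":0,"turn":40},
  ],
)

```text
time: 19.55
tool_pos: [0.5509, -0.1704, 0.1144]
orientation: [[0.982, 0.188, -0.001], [0.188, -0.982, 0.0], [-0.001, -0.001, -1.0]]
contact_force: [0.1, -0.8, -0.9]
opening: 0.0112
grasp_force: 39.4
```

Request:
step_arm(
  deltas=[
    {"hand":0.0,"tx":24,"ty":-26,"tz":0,"turn":6},
    {"hand":0.0,"tx":48,"ty":-52,"tz":0,"turn":12},
    {"hand":0.0,"tx":70,"ty":-76,"tz":10,"turn":17.4},
    {"hand":0.0,"tx":70,"ty":-76,"tz":30,"turn":17.4},
    {"hand":0.0,"tx":70,"ty":-76,"tz":46,"turn":17.4},
  ],
)

```text
time: 20.05
tool_pos: [0.6045, -0.0822, 0.0674]
orientation: [[0.994, -0.106, -0.001], [-0.106, -0.994, 0.0], [-0.001, -0.0, -1.0]]
contact_force: [0.2, -0.1, -0.2]
opening: 0.0113
grasp_force: 39.5
```

Request:
step_arm(
  deltas=[
    {"hand":0.0,"tx":0,"ty":0,"tz":0,"turn":0},
    {"hand":0.0,"tx":0,"ty":0,"tz":0,"turn":0},
  ],
)

```text
time: 20.25
tool_pos: [0.6039, -0.0839, 0.0681]
orientation: [[0.994, -0.109, -0.002], [-0.109, -0.994, 0.0], [-0.002, -0.0, -1.0]]
contact_force: [0.8, 0.5, -0.8]
opening: 0.0111
grasp_force: 39.5
```

```bash
python3 - <<'E'
from h import *
import pickle
c,im=snap("wrist","w10.png"); pickle.dump((c,im),open("w10.pkl","wb")); go(607.5,-84.6,29,-6.5)
o=readout.get_obs(); p=o["tool_pos"]*1000
P1=np.array([676.3,-16.8])-75*np.array([.1132,.9936]); print(P1,proj(c,pt(P1,0,0,0,31.5)))
e=pt((p[0],p[1]),-6.5,25,0,0)*1000; L=[proj(c,pt(e,-6.5,9.3,s*11.5,p[2]-16.8+8)) for s in(1,-1)]; print(e,L)
q=np.mean(L,0).astype(int); u,v=max(q[0]-80,0),max(q[1]-120,0); print(u,v)
cv2.imwrite("pics/w10z.png",cv2.resize(im[v:v+200,u:u+240],None,fx=3,fy=3,interpolation=cv2.INTER_CUBIC)[:,:,::-1])
E
```

```text
from [604.7 -84.2  69.1] hdg -6.3 -> tx,ty,tz [ 2.9  0.1 40.1] turn 0.2 j6 1.41
[667.81 -91.32] [325.16585067 106.90722557]
[629.50786146 -87.06472957   0.        ] [array([298.89781871, 179.61557999]), array([351.98817928, 179.78818522])]
245 59
```

View pics/w10z.png

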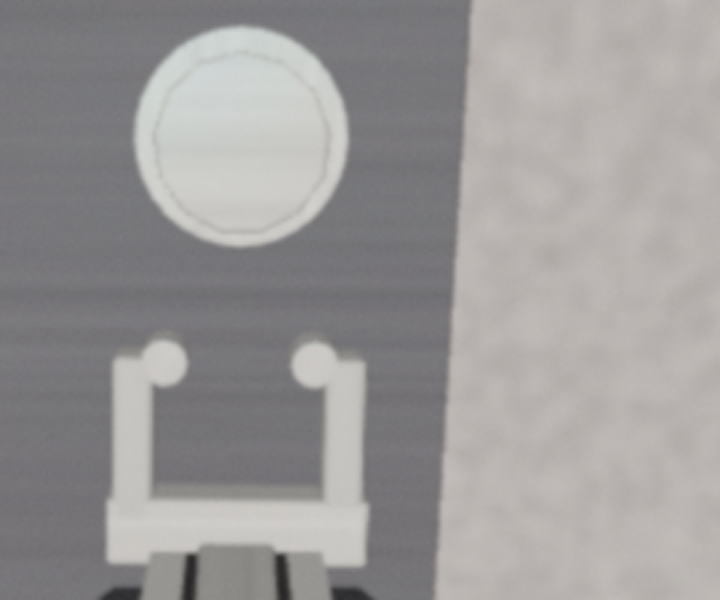

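The wrist zoom shows clip B held, with lobes at full-frame (300,180) and (350,180). Pin 1's head is at (326,106), in line with them.

Request:
step_arm(
  deltas=[
    {"hand":0.0,"tx":3,"ty":0,"tz":15,"turn":0},
    {"hand":0.0,"tx":3,"ty":0,"tz":28,"turn":0},
    {"hand":0.0,"tx":3,"ty":0,"tz":38,"turn":0},
    {"hand":0.0,"tx":3,"ty":0,"tz":41,"turn":0},
    {"hand":0.0,"tx":3,"ty":0,"tz":41,"turn":0},
  ],
)

```text
time: 20.8
tool_pos: [0.6073, -0.0841, 0.0284]
orientation: [[0.994, -0.108, -0.001], [-0.108, -0.994, -0.0], [-0.001, 0.0, -1.0]]
contact_force: [-5.7, 0.8, 10.0]
opening: 0.0113
grasp_force: 41.4
```

Request:
step_arm(
  deltas=[
    {"hand":0.0,"tx":0,"ty":0,"tz":0.5,"turn":0},
    {"hand":0.4,"tx":0,"ty":0,"tz":0,"turn":0},
    {"hand":0.4,"tx":0,"ty":0,"tz":0,"turn":0},
    {"hand":0.4,"tx":0,"ty":0,"tz":-35,"turn":0},
    {"hand":0.4,"tx":0,"ty":0,"tz":-80,"turn":0},
  ],
)

```text
time: 21.3
tool_pos: [0.6049, -0.0831, 0.1047]
orientation: [[0.994, -0.108, -0.007], [-0.108, -0.994, 0.002], [-0.008, -0.001, -1.0]]
contact_force: [1.5, -0.7, 0.2]
opening: 0.0342
grasp_force: 0.0
```

Request:
step_arm(
  deltas=[
    {"hand":0.6,"tx":-38,"ty":-15,"tz":-25,"turn":0},
    {"hand":0.6,"tx":-76,"ty":-30,"tz":-50,"turn":0},
    {"hand":0.6,"tx":-116,"ty":-46,"tz":-75,"turn":0},
    {"hand":0.6,"tx":-158,"ty":-62,"tz":-85,"turn":0},
    {"hand":0.6,"tx":-195,"ty":-79,"tz":-85,"turn":0},
  ],
)

```text
time: 21.8
tool_pos: [0.4218, 0.0163, 0.1942]
orientation: [[0.994, -0.108, 0.003], [-0.108, -0.994, -0.0], [0.003, 0.0, -1.0]]
contact_force: [-0.4, 0.4, 0.4]
opening: 0.051
grasp_force: 0.0
```

Request:
step_arm(
  deltas=[
    {"hand":0.6,"tx":0,"ty":0,"tz":0,"turn":0},
    {"hand":0.6,"tx":0,"ty":0,"tz":0,"turn":0},
  ],
)

```text
time: 22.0
tool_pos: [0.4223, 0.0161, 0.1928]
orientation: [[0.994, -0.107, 0.001], [-0.107, -0.994, -0.0], [0.001, 0.0, -1.0]]
contact_force: [0.4, -0.4, -0.3]
opening: 0.0512
grasp_force: 0.0
```

```bash
python3 - <<'E'
from h import *
import pickle
c,im=snap("wrist","w11.png"); pickle.dump((c,im),open("w11.pkl","wb")); go(419,19,40,-15)
s,si=snap("scene","s2.png")
hsv=cv2.cvtColor(im,cv2.COLOR_RGB2HSV); 
print(proj(c,(.419,.019,.078)),proj(c,(.466,.009,.02)))
# board region mask, dark pixels
bd=((hsv[:,:,1]>60)&(hsv[:,:,0]<30)&(hsv[:,:,2]>120)).astype(np.uint8); cn=max(cv2.findContours(bd,0,2)[0],key=cv2.contourArea); r=cv2.minAreaRect(cn); print("board",r)
cv2.imwrite("pics/w11z.png",cv2.resize(im[60:360,120:520],None,fx=2,fy=2,interpolation=cv2.INTER_CUBIC)[:,:,::-1])
E
```

```text
from [423.   15.7 192.9] hdg -6.2 -> tx,ty,tz [ -4.5  -2.9 152.9] turn 8.8 j6 1.53
[320.57682188 195.31855026] [326.48982612 123.59040798]
board ((320.4442443847656, 162.9938507080078), (104.72503662109375, 120.41554260253906), 88.18170166015625)
```

View pics/w11z.png

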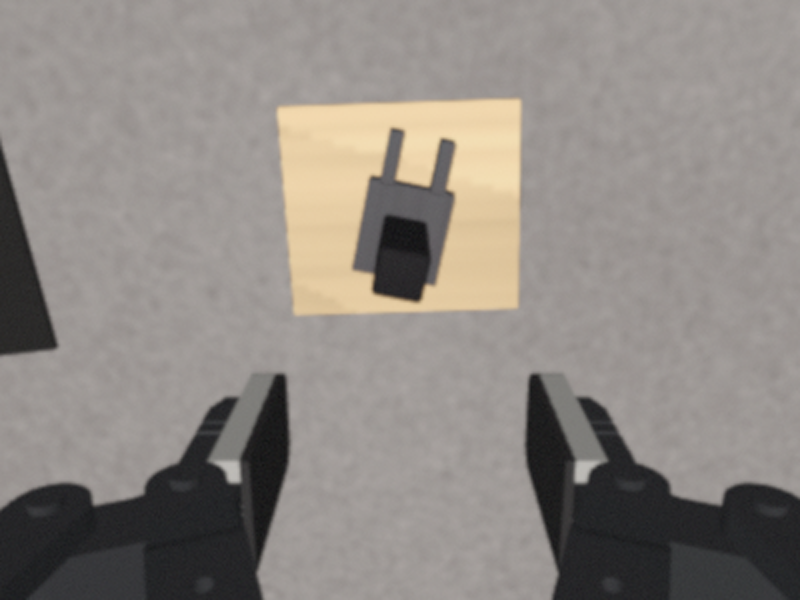

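The wrist zoom shows the fork standing on its board. In the zoom, its handle top spans (373..427, 250..300), its foot top corners are (371,178), (454,193), (436,285) and (353,269), and its tine tips are (397,130) and (447,141).

```bash
python3 - <<'E'
from h import *
import pickle
c,im=pickle.load(open("w11.pkl","rb"))
Z=lambda u,v,z:(ray(c,(120+u/2,60+v/2),z)*1000)[:2]
ang=lambda d:np.degrees(np.arctan2(d[1],d[0])).round(1)
H=[Z(*p,.078) for p in [(381,250),(427,258),(419,300),(373,291)]]; m=np.mean(H,0); print("handle",m,[np.hypot(*(H[i]-H[i-1])).round(1) for i in range(4)])
F=[Z(*p,.018) for p in [(371,178),(454,193),(436,285),(353,269)]]; f=np.mean(F,0); print("foot",f,[np.hypot(*(F[i]-F[i-1])).round(1) for i in range(4)],ang(F[0]-F[3]),ang(F[1]-F[2]),ang(F[0]-F[1])-90)
T=[Z(*p,.020) for p in [(397,130),(447,141)]]; t=np.mean(T,0); print("tip",t,ang(T[0]-T[1])-90,ang(t-f),np.hypot(*(t-m)),ang(t-m))
h=ang(t-f); a=np.radians(h); ex=np.array([np.cos(a),np.sin(a)]); q=f-2*ex; q2=t-47*ex; print(q,q2)
g=(m+q+q2)/3; go(g[0],g[1],32,h)
# clips laid: checks in scene
s,si=cam("scene"),cv2.imread("pics/s2.png")[:,:,::-1].copy()
P=np.array([676.3,-16.8])
for k in(75,0,-75):
    for d in (31,33,35,37):
        e=P+k*np.array([.1132,.9936])-d*np.array([.9936,-.1132]); print(k,d,check(s,si,e,-6.5,12))
E
```

```text
handle [417.36982275  19.61467076] [np.float64(16.4), np.float64(17.4), np.float64(16.8), np.float64(17.8)]
foot [419.49198101  18.2698345 ] [np.float64(43.2), np.float64(37.7), np.float64(43.9), np.float64(39.3)] -18.1 -16.1 -16.5
tip [462.0222906    5.44632438] -18.400000000000006 -16.8 46.846397136801755 -17.6
[417.57734201  18.8478981 ] [417.02827422  19.03081884]
from [423.2  15.4 192.9] hdg -6.2 -> tx,ty,tz [ -6.4  -3.1 160.8] turn 10.6 j6 1.53
75 31 ([104, 96, 132, 132, 136], [66, 131, 92])
75 33 ([121, 117, 120, 135, 136], [63, 133, 61])
75 35 ([123, 105, 120, 135, 133], [63, 133, 61])
75 37 ([109, 105, 121, 128, 121], [63, 123, 61])
0 31 ([95, 101, 132, 130, 114], [65, 130, 111])
0 33 ([113, 101, 132, 130, 133], [66, 131, 66])
0 35 ([113, 133, 129, 136, 134], [62, 131, 66])
0 37 ([119, 117, 118, 136, 134], [65, 134, 65])
-75 31 ([88, 86, 128, 134, 137], [60, 130, 120])
-75 33 ([97, 86, 135, 110, 138], [64, 131, 78])
-75 35 ([130, 113, 135, 130, 134], [64, 130, 63])
-75 37 ([130, 128, 137, 140, 136], [64, 131, 63])
```

Request:
step_arm(
  deltas=[
    {"hand":0.6,"tx":-6.5,"ty":-3,"tz":25,"turn":5},
    {"hand":0.6,"tx":-6.5,"ty":-3,"tz":60,"turn":10.6},
    {"hand":0.6,"tx":-6.5,"ty":-3,"tz":95,"turn":10.6},
    {"hand":0.6,"tx":-6.5,"ty":-3,"tz":130,"turn":10.6},
    {"hand":0.6,"tx":-6.5,"ty":-3,"tz":158,"turn":10.6},
  ],
  force=80,
)

```text
time: 22.6
tool_pos: [0.4162, 0.0189, 0.0325]
orientation: [[0.957, -0.29, -0.002], [-0.29, -0.957, 0.0], [-0.002, 0.0, -1.0]]
contact_force: [0.4, -0.2, 0.1]
opening: 0.0513
grasp_force: 0.0
```

Request:
step_arm(
  deltas=[
    {"hand":0.6,"tx":0,"ty":0,"tz":2,"turn":0},
    {"hand":0.6,"tx":0,"ty":0,"tz":2,"turn":0},
  ],
)

```text
time: 22.8
tool_pos: [0.4163, 0.0191, 0.0323]
orientation: [[0.957, -0.29, -0.002], [-0.29, -0.957, 0.0], [-0.002, 0.0, -1.0]]
contact_force: [0.1, 0.1, 0.2]
opening: 0.051
grasp_force: 0.0
```

```bash
python3 - <<'E'
from h import *
go(417.3,19.1,32,-17)
E
```

```text
from [416.3  19.1  32.3] hdg -16.8 -> tx,ty,tz [ 1.  -0.3  0.3] turn 0.2 j6 1.72
```

Request:
step_arm(
  deltas=[
    {"hand":0.0,"tx":1,"ty":0,"tz":0,"turn":0},
    {"hand":0.0,"tx":1,"ty":0,"tz":0,"turn":0},
    {"hand":0.0,"tx":1,"ty":0,"tz":0,"turn":0},
    {"hand":0.0,"tx":1,"ty":0,"tz":0,"turn":0},
    {"hand":0.0,"tx":1,"ty":0,"tz":0,"turn":0},
  ],
)

```text
time: 23.3
tool_pos: [0.4192, 0.0188, 0.0347]
orientation: [[0.957, -0.289, 0.004], [-0.289, -0.957, -0.001], [0.004, -0.0, -1.0]]
contact_force: [0.3, -1.8, 6.1]
opening: 0.0193
grasp_force: 78.7
```

Request:
step_arm(
  deltas=[
    {"hand":0.0,"tx":0,"ty":0,"tz":-10,"turn":0},
    {"hand":0.0,"tx":0,"ty":0,"tz":-40,"turn":0},
    {"hand":0.0,"tx":0,"ty":0,"tz":-75,"turn":-5},
    {"hand":0.0,"tx":0,"ty":0,"tz":-75,"turn":-10.3},
    {"hand":0.0,"tx":0,"ty":0,"tz":-75,"turn":-10.3},
  ],
)

```text
time: 23.8
tool_pos: [0.4178, 0.0192, 0.1093]
orientation: [[0.994, -0.112, 0.002], [-0.112, -0.994, -0.0], [0.002, -0.0, -1.0]]
contact_force: [0.2, 0.6, -3.5]
opening: 0.0192
grasp_force: 78.6
```

```bash
cat >> h.py <<'E'
EX=np.array([.9936,-.1132]); EY=np.array([.1132,.9936]); P2=np.array([676.3,-16.8])
def goplate(x,k,z,hd=-6.5): q=P2+k*EY+x*EX; go(q[0],q[1],z,hd)
E
python3 - <<'E'
from h import *
for k in (75,0,-75): goplate(-121,k,60)
E
```

```text
from [417.8  19.2 109.3] hdg -6.5 -> tx,ty,tz [139.9 -68.3  49.6] turn 0.0 j6 1.54
from [417.8  19.2 109.3] hdg -6.5 -> tx,ty,tz [139.8   6.7  49.6] turn 0.0 j6 1.54
from [417.8  19.2 109.3] hdg -6.5 -> tx,ty,tz [139.8  81.7  49.6] turn 0.0 j6 1.54
```

Request:
step_arm(
  deltas=[
    {"hand":0.0,"tx":40,"ty":-20,"tz":0,"turn":0},
    {"hand":0.0,"tx":80,"ty":-40,"tz":0,"turn":0},
    {"hand":0.0,"tx":120,"ty":-60,"tz":10,"turn":0},
    {"hand":0.0,"tx":134,"ty":-68,"tz":30,"turn":0},
    {"hand":0.0,"tx":134,"ty":-68,"tz":50,"turn":0},
  ],
)

```text
time: 24.3
tool_pos: [0.5596, 0.0726, 0.0566]
orientation: [[0.993, -0.115, 0.0], [-0.115, -0.993, 0.0], [0.0, -0.0, -1.0]]
contact_force: [-0.0, -0.5, -3.3]
opening: 0.0188
grasp_force: 78.9
```

Request:
step_arm(
  deltas=[
    {"hand":0.0,"tx":0,"ty":0,"tz":10,"turn":0},
    {"hand":0.0,"tx":0,"ty":0,"tz":10,"turn":0},
  ],
)

```text
time: 24.5
tool_pos: [0.555, 0.0716, 0.0449]
orientation: [[0.993, -0.115, -0.007], [-0.115, -0.993, 0.0], [-0.007, 0.001, -1.0]]
contact_force: [-0.3, 0.2, -4.0]
opening: 0.0189
grasp_force: 78.9
```

```bash
python3 - <<'E'
from h import *
import pickle
c,im=snap("wrist","w12.png"); pickle.dump((c,im),open("w12.pkl","wb")); goplate(-125,75,42)
L=P2+75*EY-60*EX; print(proj(c,[*L/1000,.052]))
cv2.imwrite("pics/w12z.png",cv2.resize(im[0:400,140:500],None,fx=1.5,fy=1.5,interpolation=cv2.INTER_CUBIC)[:,:,::-1])
E
```

```text
from [556.3  71.5  46.5] hdg -6.6 -> tx,ty,tz [ 4.3 -0.8  4.5] turn -0.1 j6 1.67
[322.07562907  95.48131807]
```

View pics/w12z.png

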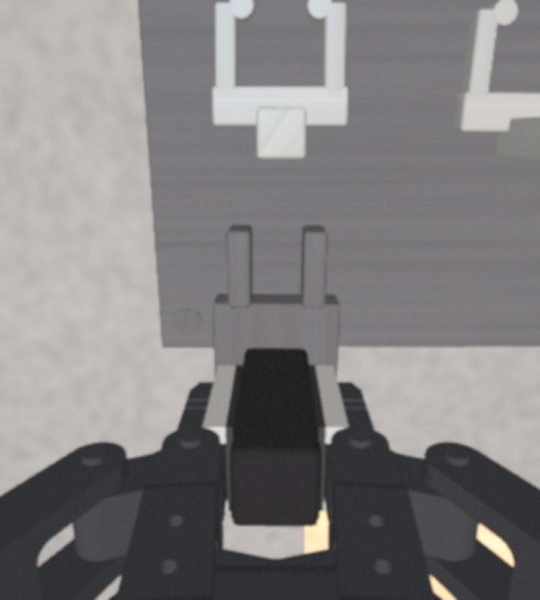

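The wrist zoom shows the fork squarely behind clip A. The tine midline is at zoom column 276, against 280 for the lug and bar midline, so the fork is about 1 mm to the left of the clip. I'll correct and lower it.

Request:
step_arm(
  deltas=[
    {"hand":0.0,"tx":0,"ty":0.7,"tz":3,"turn":0},
    {"hand":0.0,"tx":0,"ty":0.7,"tz":4.5,"turn":0},
    {"hand":0.0,"tx":0,"ty":0.7,"tz":4.5,"turn":0},
    {"hand":0.0,"tx":0,"ty":0.7,"tz":4.5,"turn":0},
  ],
)

```text
time: 24.95
tool_pos: [0.5583, 0.0708, 0.044]
orientation: [[0.994, -0.114, 0.001], [-0.114, -0.994, -0.0], [0.001, -0.0, -1.0]]
contact_force: [-0.8, -0.2, -3.3]
opening: 0.0192
grasp_force: 78.9
```

```bash
python3 - <<'E'
from h import *
print(readout.get_obs()["contact_force"]); goplate(-68,75,41.7)
E
```

```text
[-0.81238928 -0.1731621  -3.27442336]
from [558.3  70.8  44. ] hdg -6.5 -> tx,ty,tz [59.1 -1.4  2.3] turn -0.0 j6 1.67
```

Request:
step_arm(
  deltas=[
    {"hand":0.0,"tx":0,"ty":0,"tz":2,"turn":0},
    {"hand":0.0,"tx":8,"ty":0,"tz":2,"turn":0},
    {"hand":0.0,"tx":16,"ty":0,"tz":2,"turn":0},
    {"hand":0.0,"tx":24,"ty":0,"tz":2,"turn":0},
    {"hand":0.0,"tx":30,"ty":0,"tz":2,"turn":0},
  ],
)

```text
time: 25.45
tool_pos: [0.5889, 0.0673, 0.0414]
orientation: [[0.994, -0.113, 0.0], [-0.113, -0.994, -0.0], [0.0, -0.0, -1.0]]
contact_force: [-2.5, 0.0, -2.8]
opening: 0.0192
grasp_force: 79.0
```

Request:
step_arm(
  deltas=[
    {"hand":0.0,"tx":3,"ty":0,"tz":0,"turn":0},
    {"hand":0.0,"tx":6,"ty":0,"tz":0,"turn":0},
    {"hand":0.0,"tx":8,"ty":0,"tz":0,"turn":0},
    {"hand":0.0,"tx":10,"ty":0,"tz":0,"turn":0},
    {"hand":0.0,"tx":12,"ty":0,"tz":0,"turn":0},
  ],
)

```text
time: 25.95
tool_pos: [0.5987, 0.0664, 0.041]
orientation: [[0.994, -0.113, -0.002], [-0.113, -0.994, 0.0], [-0.002, -0.0, -1.0]]
contact_force: [-5.9, 1.7, 0.9]
opening: 0.0191
grasp_force: 79.3
```

Request:
step_arm(
  deltas=[
    {"hand":0.0,"tx":2,"ty":0,"tz":0,"turn":0},
    {"hand":0.0,"tx":4,"ty":0,"tz":0,"turn":0},
    {"hand":0.0,"tx":5,"ty":0,"tz":0,"turn":0},
    {"hand":0.0,"tx":6,"ty":0,"tz":0,"turn":0},
  ],
)

```text
time: 26.35
tool_pos: [0.6015, 0.0665, 0.0413]
orientation: [[0.994, -0.112, -0.01], [-0.112, -0.994, 0.001], [-0.01, -0.0, -1.0]]
contact_force: [-19.4, 2.9, 13.9]
opening: 0.0196
grasp_force: 81.0
```

```bash
python3 - <<'E'
from h import *
print(readout.get_obs()["contact_force"]); goplate(-68,75,41.7)
E
```

```text
[-19.41872656   2.88365835  13.88575774]
from [601.5  66.5  41.3] hdg -6.5 -> tx,ty,tz [15.8 -0.7 -0.6] turn 0.0 j6 1.66
```

Request:
step_arm(
  deltas=[
    {"hand":0.0,"tx":0,"ty":0,"tz":-1.5,"turn":0},
    {"hand":0.0,"tx":1,"ty":0,"tz":-1.5,"turn":0},
    {"hand":0.0,"tx":2,"ty":0,"tz":-2,"turn":0},
  ],
)

```text
time: 26.65
tool_pos: [0.6038, 0.0664, 0.0415]
orientation: [[0.994, -0.113, -0.008], [-0.112, -0.994, 0.001], [-0.008, -0.0, -1.0]]
contact_force: [-7.5, 3.2, -3.8]
opening: 0.0191
grasp_force: 79.1
```

Request:
step_arm(
  deltas=[
    {"hand":0.0,"tx":1,"ty":0,"tz":0,"turn":0},
    {"hand":0.0,"tx":2,"ty":0,"tz":0,"turn":0},
  ],
)

```text
time: 26.85
tool_pos: [0.6066, 0.066, 0.0415]
orientation: [[0.994, -0.113, -0.007], [-0.113, -0.994, 0.001], [-0.007, -0.0, -1.0]]
contact_force: [-5.4, 3.0, -2.6]
opening: 0.019
grasp_force: 79.0
```

```bash
python3 - <<'E'
from h import *
print(readout.get_obs()["contact_force"]); goplate(-68,75,41.7)
E
```

```text
[-5.36122237  2.99667294 -2.6276384 ]
from [606.6  66.   41.5] hdg -6.5 -> tx,ty,tz [10.7 -0.7 -0.2] turn 0.0 j6 1.66
```

Request:
step_arm(
  deltas=[
    {"hand":0.0,"tx":2,"ty":0,"tz":0,"turn":0},
    {"hand":0.0,"tx":4,"ty":0,"tz":0,"turn":0},
    {"hand":0.0,"tx":6,"ty":0,"tz":0,"turn":0},
    {"hand":0.0,"tx":7,"ty":0,"tz":0,"turn":0},
  ],
)

```text
time: 27.25
tool_pos: [0.6177, 0.064, 0.0439]
orientation: [[0.994, -0.114, 0.002], [-0.114, -0.994, -0.0], [0.002, -0.0, -1.0]]
contact_force: [-0.3, 0.4, -2.0]
opening: 0.0191
grasp_force: 78.9
```

Request:
step_arm(
  deltas=[
    {"hand":0.0,"tx":1.5,"ty":0,"tz":0,"turn":0},
    {"hand":0.0,"tx":3,"ty":0,"tz":0,"turn":0},
  ],
)

```text
time: 27.45
tool_pos: [0.6183, 0.064, 0.0433]
orientation: [[0.994, -0.113, -0.003], [-0.113, -0.994, 0.0], [-0.003, 0.0, -1.0]]
contact_force: [-9.3, 0.7, 3.2]
opening: 0.0191
grasp_force: 79.5
```

```bash
python3 - <<'E'
from h import *
import pickle
print(readout.get_obs()["contact_force"]); goplate(-68,75,41.7)
c,im=snap("wrist","w13.png"); pickle.dump((c,im),open("w13.pkl","wb"))
g=P2+75*EY
for d in(-2,0,2,4,6,8): print(d,check(c,im,g-d*EX,-6.5,12))
E
```

```text
[-9.30420228  0.65154466  3.19968888]
from [618.3  64.   43.3] hdg -6.5 -> tx,ty,tz [-1.2 -1.3  1.6] turn -0.0 j6 1.66
-2 ([212, 212, 214, 211, 208], [209, 205, 107])
0 ([208, 203, 206, 205, 207], [207, 212, 107])
2 ([214, 211, 206, 206, 206], [203, 215, 110])
4 ([213, 210, 198, 201, 203], [207, 214, 109])
6 ([212, 210, 123, 122, 122], [209, 212, 109])
8 ([209, 205, 122, 108, 121], [210, 213, 107])
```

```bash
cat >> h.py <<'E'
def barx(c,im,k):
    "profile over the back bar's top face (z=20 mm) near its ends and over the lug top (z=52), relative to the pin"
    g=cv2.cvtColor(im,cv2.COLOR_RGB2GRAY); o=P2+k*EY
    def f(x,y,z):
        q=np.round(proj(c,[*(o+x*EX+y*EY)/1000,z/1000])).astype(int); return int(g[q[1],q[0]]) if 0<=q[0]<640 and 0<=q[1]<400 else -1
    for y in (16,-16):
        b=[x for x in np.arange(-75,-2,.5) if f(x,y,20)>165]; print("bar y",y,(b[0],b[-1],len(b)/2) if b else None)
    b=[x for x in np.arange(-80,-2,.5) if f(x,0,52)>165]; print("lug x",(b[0],b[-1]) if b else None)
    for x in (-17,-20): b=[y for y in np.arange(-35,35,.5) if f(x,y,20)>165]; print("bar lateral at",x,(b[0],b[-1]) if b else None)
E
python3 - <<'E'
from h import *
import pickle
c,im=pickle.load(open("w13.pkl","rb")); barx(c,im,75)
E
```

```text
bar y 16 (np.float64(-21.5), np.float64(-2.5), 19.5)
bar y -16 (np.float64(-22.0), np.float64(-2.5), 20.0)
lug x (np.float64(-29.5), np.float64(-2.5))
bar lateral at -17 (np.float64(-20.0), np.float64(19.0))
bar lateral at -20 (np.float64(-19.5), np.float64(19.5))
```

Request:
step_arm(
  deltas=[
    {"hand":0.0,"tx":1,"ty":0,"tz":-1,"turn":0},
    {"hand":0.0,"tx":2,"ty":0,"tz":-1,"turn":0},
    {"hand":0.0,"tx":2,"ty":0,"tz":-1,"turn":0},
  ],
)

```text
time: 27.8
tool_pos: [0.6185, 0.0639, 0.0434]
orientation: [[0.994, -0.113, -0.007], [-0.113, -0.994, 0.0], [-0.007, 0.0, -1.0]]
contact_force: [-11.5, 2.1, 3.4]
opening: 0.0191
grasp_force: 79.7
```

```bash
python3 - <<'E'
from h import *
import pickle
c,im=snap("wrist","w14.png"); pickle.dump((c,im),open("w14.pkl","wb")); barx(c,im,75); goplate(-68,75,41.7)
E
```

```text
bar y 16 (np.float64(-21.0), np.float64(-2.5), 19.0)
bar y -16 (np.float64(-21.5), np.float64(-2.5), 19.5)
lug x (np.float64(-29.5), np.float64(-2.5))
bar lateral at -17 (np.float64(-20.0), np.float64(19.0))
bar lateral at -20 (np.float64(-19.5), np.float64(19.5))
from [618.5  63.9  43.4] hdg -6.5 -> tx,ty,tz [-1.4 -1.4  1.7] turn 0.0 j6 1.66
```

Request:
step_arm(
  deltas=[
    {"hand":0.0,"tx":-10,"ty":0,"tz":0,"turn":0},
    {"hand":0.0,"tx":-25,"ty":0,"tz":0,"turn":0},
    {"hand":0.0,"tx":-45,"ty":0,"tz":-2,"turn":0},
    {"hand":0.0,"tx":-62,"ty":20,"tz":-2,"turn":0},
    {"hand":0.0,"tx":-62,"ty":50,"tz":-2,"turn":0},
  ],
)

```text
time: 28.35
tool_pos: [0.5523, 0.0222, 0.046]
orientation: [[0.994, -0.111, -0.001], [-0.111, -0.994, 0.0], [-0.001, -0.0, -1.0]]
contact_force: [-0.5, 0.2, -3.7]
opening: 0.0192
grasp_force: 78.9
```

Request:
step_arm(
  deltas=[
    {"hand":0.0,"tx":0,"ty":20,"tz":0,"turn":0},
    {"hand":0.0,"tx":0,"ty":24,"tz":0,"turn":0},
    {"hand":0.0,"tx":0,"ty":24,"tz":0,"turn":0},
  ],
)

```text
time: 28.65
tool_pos: [0.552, -0.0035, 0.0467]
orientation: [[0.993, -0.115, 0.002], [-0.115, -0.993, -0.0], [0.002, -0.0, -1.0]]
contact_force: [0.4, 0.2, -3.4]
opening: 0.0184
grasp_force: 79.1
```

```bash
cat >> h.py <<'E'
def barlat(c,im,k,xs):
    g=cv2.cvtColor(im,cv2.COLOR_RGB2GRAY); o=P2+k*EY
    def f(x,y,z):
        q=np.round(proj(c,[*(o+x*EX+y*EY)/1000,z/1000])).astype(int); return int(g[q[1],q[0]]) if 0<=q[0]<640 and 0<=q[1]<400 else -1
    for x in xs:
        b=[y for y in np.arange(-35,35,.5) if f(x,y,20)>165]; l=[y for y in np.arange(-25,25,.5) if f(x-8,y,52)>165]
        print(x,"bar",(b[0],b[-1],len(b)/2) if b else None,"lug",(l[0],l[-1]) if l else None)
E
python3 - <<'E'
from h import *
import pickle
c,im=snap("wrist","w15.png"); pickle.dump((c,im),open("w15.pkl","wb")); goplate(-125,0,43); barlat(c,im,0,(-57,-54,-51,-48)); barx(c,im,0); barx(c,im,75)
E
```

```text
from [552.   -2.8  46.6] hdg -6.6 -> tx,ty,tz [ 0.1 -0.2  3.6] turn -0.1 j6 1.54
-57 bar (np.float64(-20.0), np.float64(18.5), 39.0) lug (np.float64(-6.0), np.float64(4.5))
-54 bar (np.float64(-20.5), np.float64(19.5), 40.5) lug (np.float64(-6.0), np.float64(5.5))
-51 bar (np.float64(-20.5), np.float64(19.0), 40.0) lug (np.float64(-6.0), np.float64(5.5))
-48 bar (np.float64(-20.5), np.float64(19.0), 40.0) lug (np.float64(-16.5), np.float64(15.0))
bar y 16 (np.float64(-57.0), np.float64(-24.5), 33.0)
bar y -16 (np.float64(-57.0), np.float64(-25.0), 32.5)
lug x (np.float64(-65.0), np.float64(-23.0))
bar lateral at -17 (np.float64(-10.5), np.float64(10.5))
bar lateral at -20 (np.float64(-5.0), np.float64(4.0))
bar y 16 (np.float64(-24.5), np.float64(-16.0), 9.0)
bar y -16 (np.float64(-22.0), np.float64(-16.0), 6.5)
lug x (np.float64(-30.0), np.float64(-23.0))
bar lateral at -17 (np.float64(-20.5), np.float64(34.5))
bar lateral at -20 (np.float64(-20.0), np.float64(24.0))
```

Request:
step_arm(
  deltas=[
    {"hand":0.0,"tx":0,"ty":0,"tz":3,"turn":0},
    {"hand":0.0,"tx":8,"ty":0,"tz":3,"turn":0},
    {"hand":0.0,"tx":16,"ty":0,"tz":3,"turn":0},
    {"hand":0.0,"tx":24,"ty":0,"tz":3,"turn":0},
    {"hand":0.0,"tx":30,"ty":0,"tz":3,"turn":0},
  ],
)

```text
time: 29.2
tool_pos: [0.5825, -0.0062, 0.0433]
orientation: [[0.994, -0.113, 0.0], [-0.113, -0.994, -0.0], [0.0, -0.0, -1.0]]
contact_force: [-0.9, -0.4, -2.3]
opening: 0.0194
grasp_force: 79.1
```

Request:
step_arm(
  deltas=[
    {"hand":0.0,"tx":4,"ty":0,"tz":0,"turn":0},
    {"hand":0.0,"tx":8,"ty":0,"tz":0,"turn":0},
    {"hand":0.0,"tx":12,"ty":0,"tz":0,"turn":0},
    {"hand":0.0,"tx":14,"ty":0,"tz":0,"turn":0},
    {"hand":0.0,"tx":16,"ty":0,"tz":0,"turn":0},
  ],
)

```text
time: 29.7
tool_pos: [0.5931, -0.0072, 0.042]
orientation: [[0.994, -0.113, -0.01], [-0.113, -0.994, 0.002], [-0.01, -0.0, -1.0]]
contact_force: [-13.8, 2.2, 4.0]
opening: 0.0192
grasp_force: 80.1
```

Request:
step_arm(
  deltas=[
    {"hand":0.0,"tx":2,"ty":0,"tz":-0.5,"turn":0},
    {"hand":0.0,"tx":4,"ty":0,"tz":-1,"turn":0},
    {"hand":0.0,"tx":6,"ty":0,"tz":-1,"turn":0},
  ],
)

```text
time: 30.0
tool_pos: [0.6004, -0.008, 0.0426]
orientation: [[0.994, -0.113, -0.006], [-0.113, -0.994, 0.001], [-0.006, -0.001, -1.0]]
contact_force: [-2.7, 1.0, -3.1]
opening: 0.0194
grasp_force: 79.2
```

```bash
python3 - <<'E'
from h import *
print(readout.get_obs()["contact_force"]); goplate(-66.6,0,43)
E
```

```text
[-2.71742399  1.0316478  -3.05227094]
from [600.4  -8.   42.6] hdg -6.5 -> tx,ty,tz [ 9.8  0.2 -0.4] turn 0.0 j6 1.54
```

Request:
step_arm(
  deltas=[
    {"hand":0.0,"tx":3,"ty":0,"tz":0,"turn":0},
    {"hand":0.0,"tx":6,"ty":0,"tz":0,"turn":0},
    {"hand":0.0,"tx":9,"ty":0,"tz":0,"turn":0},
    {"hand":0.0,"tx":11,"ty":0,"tz":0,"turn":0},
    {"hand":0.0,"tx":11,"ty":0,"tz":0,"turn":0},
  ],
)

```text
time: 30.5
tool_pos: [0.6105, -0.0096, 0.0439]
orientation: [[0.994, -0.113, -0.009], [-0.113, -0.994, 0.001], [-0.01, 0.0, -1.0]]
contact_force: [-16.3, 0.9, 7.7]
opening: 0.0193
grasp_force: 80.6
```

Request:
step_arm(
  deltas=[
    {"hand":0.0,"tx":1,"ty":0,"tz":-0.5,"turn":0},
    {"hand":0.0,"tx":2,"ty":0,"tz":-0.5,"turn":0},
    {"hand":0.0,"tx":2,"ty":0,"tz":-0.5,"turn":0},
  ],
)

```text
time: 30.8
tool_pos: [0.6107, -0.0096, 0.044]
orientation: [[0.994, -0.113, -0.013], [-0.113, -0.994, 0.001], [-0.013, 0.0, -1.0]]
contact_force: [-21.1, 1.5, 10.7]
opening: 0.0196
grasp_force: 80.9
```

```bash
python3 - <<'E'
from h import *
print(readout.get_obs()["contact_force"]); goplate(-66.6,0,43)
c,im=snap("wrist","w16.png"); barx(c,im,0)
E
```

```text
[-21.11863168   1.48527355  10.72691132]
from [610.7  -9.6  44. ] hdg -6.5 -> tx,ty,tz [-0.6 -0.3  1. ] turn 0.0 j6 1.54
bar y 16 (np.float64(-21.5), np.float64(-2.5), 19.5)
bar y -16 (np.float64(-21.5), np.float64(-2.5), 19.5)
lug x (np.float64(-29.0), np.float64(-2.5))
bar lateral at -17 (np.float64(-19.5), np.float64(20.0))
bar lateral at -20 (np.float64(-19.0), np.float64(20.0))
```

Clip C is home against a hard stop, with the same reading as pin 3. Now the third clip.

Request:
step_arm(
  deltas=[
    {"hand":0.0,"tx":-10,"ty":0,"tz":0,"turn":0},
    {"hand":0.0,"tx":-25,"ty":0,"tz":0,"turn":0},
    {"hand":0.0,"tx":-45,"ty":0,"tz":-1,"turn":0},
    {"hand":0.0,"tx":-62,"ty":20,"tz":-1,"turn":0},
    {"hand":0.0,"tx":-62,"ty":50,"tz":-1,"turn":0},
  ],
)

```text
time: 31.35
tool_pos: [0.5476, -0.0519, 0.0458]
orientation: [[0.994, -0.111, -0.0], [-0.111, -0.994, 0.0], [-0.0, -0.0, -1.0]]
contact_force: [0.5, 0.3, -2.9]
opening: 0.0192
grasp_force: 79.1
```

Request:
step_arm(
  deltas=[
    {"hand":0.0,"tx":0,"ty":20,"tz":0,"turn":0},
    {"hand":0.0,"tx":0,"ty":25,"tz":0,"turn":0},
    {"hand":0.0,"tx":0,"ty":25,"tz":0,"turn":0},
    {"hand":0.0,"tx":0,"ty":25,"tz":0,"turn":0},
  ],
)

```text
time: 31.75
tool_pos: [0.5465, -0.0773, 0.046]
orientation: [[0.994, -0.114, 0.001], [-0.114, -0.994, 0.0], [0.001, -0.0, -1.0]]
contact_force: [0.2, 0.1, -3.5]
opening: 0.0193
grasp_force: 79.2
```

```bash
python3 - <<'E'
from h import *
c,im=snap("wrist","w17.png"); goplate(-125,-75,43.5); barlat(c,im,-75,(-57,-54,-51,-48)); barx(c,im,-75); barx(c,im,0)
E
```

```text
from [546.4 -77.   45.9] hdg -6.5 -> tx,ty,tz [-2.8  0.5  2.4] turn 0.0 j6 1.40
-57 bar (np.float64(-19.0), np.float64(20.5), 40.0) lug (np.float64(-5.0), np.float64(6.5))
-54 bar (np.float64(-19.0), np.float64(20.5), 40.0) lug (np.float64(-5.0), np.float64(6.5))
-51 bar (np.float64(-18.5), np.float64(20.5), 39.5) lug (np.float64(-4.5), np.float64(6.5))
-48 bar (np.float64(-18.5), np.float64(20.0), 39.0) lug (np.float64(-14.5), np.float64(16.5))
bar y 16 (np.float64(-57.5), np.float64(-25.5), 32.5)
bar y -16 (np.float64(-57.5), np.float64(-25.5), 32.5)
lug x (np.float64(-65.5), np.float64(-20.0))
bar lateral at -17 (np.float64(-10.5), np.float64(10.0))
bar lateral at -20 (np.float64(-2.5), np.float64(2.5))
bar y 16 (np.float64(-24.5), np.float64(-13.0), 12.0)
bar y -16 (np.float64(-21.5), np.float64(-13.0), 9.0)
lug x (np.float64(-29.5), np.float64(-20.0))
bar lateral at -17 (np.float64(-19.5), np.float64(24.0))
bar lateral at -20 (np.float64(-19.5), np.float64(24.5))
```

Request:
step_arm(
  deltas=[
    {"hand":0.0,"tx":0,"ty":0,"tz":2,"turn":0},
    {"hand":0.0,"tx":7,"ty":0,"tz":2.5,"turn":0},
    {"hand":0.0,"tx":14,"ty":0,"tz":2.5,"turn":0},
    {"hand":0.0,"tx":21,"ty":0,"tz":2.5,"turn":0},
    {"hand":0.0,"tx":28,"ty":0,"tz":2.5,"turn":0},
  ],
)

```text
time: 32.3
tool_pos: [0.5746, -0.0809, 0.0433]
orientation: [[0.994, -0.113, -0.0], [-0.113, -0.994, 0.0], [-0.0, -0.0, -1.0]]
contact_force: [-1.4, 0.2, -2.2]
opening: 0.019
grasp_force: 79.1
```

Request:
step_arm(
  deltas=[
    {"hand":0.0,"tx":4,"ty":0,"tz":0,"turn":0},
    {"hand":0.0,"tx":8,"ty":0,"tz":0,"turn":0},
    {"hand":0.0,"tx":12,"ty":0,"tz":-0.5,"turn":0},
    {"hand":0.0,"tx":14,"ty":0,"tz":-0.5,"turn":0},
    {"hand":0.0,"tx":16,"ty":0,"tz":-0.5,"turn":0},
  ],
)

```text
time: 32.8
tool_pos: [0.5853, -0.082, 0.0428]
orientation: [[0.994, -0.113, -0.011], [-0.113, -0.994, 0.002], [-0.011, -0.001, -1.0]]
contact_force: [-15.7, 1.1, 7.5]
opening: 0.0194
grasp_force: 80.5
```

Request:
step_arm(
  deltas=[
    {"hand":0.0,"tx":2,"ty":0,"tz":-0.5,"turn":0},
    {"hand":0.0,"tx":4,"ty":0,"tz":-0.5,"turn":0},
    {"hand":0.0,"tx":6,"ty":0,"tz":-0.5,"turn":0},
  ],
)

```text
time: 33.1
tool_pos: [0.5936, -0.0831, 0.043]
orientation: [[0.994, -0.113, -0.005], [-0.113, -0.994, 0.001], [-0.005, -0.0, -1.0]]
contact_force: [-2.9, 0.1, -4.1]
opening: 0.0191
grasp_force: 79.4
```

```bash
python3 - <<'E'
from h import *
print(readout.get_obs()["contact_force"]); goplate(-66.6,-75,43)
E
```

```text
[-2.8612181   0.09249562 -4.13446336]
from [593.6 -83.1  43. ] hdg -6.5 -> tx,ty,tz [ 8.1 -0.2 -0. ] turn -0.0 j6 1.41
```

Request:
step_arm(
  deltas=[
    {"hand":0.0,"tx":3,"ty":0,"tz":0,"turn":0},
    {"hand":0.0,"tx":6,"ty":0,"tz":0,"turn":0},
    {"hand":0.0,"tx":8,"ty":0,"tz":0,"turn":0},
    {"hand":0.0,"tx":10,"ty":0,"tz":0,"turn":0},
    {"hand":0.0,"tx":11,"ty":0,"tz":0,"turn":0},
  ],
)

```text
time: 33.6
tool_pos: [0.6023, -0.084, 0.0439]
orientation: [[0.994, -0.113, -0.011], [-0.113, -0.994, 0.002], [-0.011, -0.0, -1.0]]
contact_force: [-22.5, 0.9, 14.3]
opening: 0.019
grasp_force: 80.9
```

Request:
step_arm(
  deltas=[
    {"hand":0.0,"tx":0.5,"ty":0,"tz":-0.5,"turn":0},
    {"hand":0.0,"tx":0.5,"ty":0,"tz":-0.5,"turn":0},
  ],
)

```text
time: 33.8
tool_pos: [0.6023, -0.084, 0.044]
orientation: [[0.994, -0.113, -0.012], [-0.113, -0.994, 0.002], [-0.012, -0.0, -1.0]]
contact_force: [-19.4, 0.8, 9.2]
opening: 0.0192
grasp_force: 80.7
```

```bash
python3 - <<'E'
from h import *
print(readout.get_obs()["contact_force"]); goplate(-66.6,-75,43)
c,im=snap("wrist","w18.png"); barx(c,im,-75)
E
```

```text
[-19.38224989   0.75525731   9.21756356]
from [602.3 -84.   44. ] hdg -6.5 -> tx,ty,tz [-0.7 -0.2  1. ] turn 0.0 j6 1.42
bar y 16 (np.float64(-21.0), np.float64(-2.5), 19.0)
bar y -16 (np.float64(-21.0), np.float64(-2.5), 19.0)
lug x (np.float64(-29.0), np.float64(-2.5))
bar lateral at -17 (np.float64(-19.5), np.float64(19.5))
bar lateral at -20 (np.float64(-19.5), np.float64(19.5))
```

Request:
step_arm(
  deltas=[
    {"hand":0.0,"tx":-10,"ty":0,"tz":0,"turn":0},
    {"hand":0.0,"tx":-25,"ty":0,"tz":0,"turn":0},
    {"hand":0.0,"tx":-50,"ty":0,"tz":-5,"turn":0},
    {"hand":0.0,"tx":-70,"ty":0,"tz":-25,"turn":0},
    {"hand":0.0,"tx":-90,"ty":-20,"tz":-50,"turn":0},
  ],
)

```text
time: 34.35
tool_pos: [0.5191, -0.0558, 0.0947]
orientation: [[0.993, -0.115, -0.0], [-0.115, -0.993, -0.0], [-0.0, 0.001, -1.0]]
contact_force: [0.5, 0.5, -2.0]
opening: 0.0188
grasp_force: 79.3
```

Request:
step_arm(
  deltas=[
    {"hand":0.0,"tx":-36,"ty":-20,"tz":0,"turn":0},
    {"hand":0.0,"tx":-72,"ty":-40,"tz":0,"turn":0},
    {"hand":0.0,"tx":-108,"ty":-61,"tz":0,"turn":0},
    {"hand":0.0,"tx":-108,"ty":-61,"tz":20,"turn":0},
    {"hand":0.0,"tx":-108,"ty":-61,"tz":40,"turn":0},
  ],
)

```text
time: 34.85
tool_pos: [0.4212, 0.0188, 0.0562]
orientation: [[0.994, -0.112, 0.007], [-0.112, -0.994, -0.001], [0.007, -0.0, -1.0]]
contact_force: [1.2, -0.6, -3.7]
opening: 0.0191
grasp_force: 79.2
```

Request:
step_arm(
  deltas=[
    {"hand":0.0,"tx":0,"ty":0,"tz":0,"turn":0},
    {"hand":0.0,"tx":0,"ty":0,"tz":0,"turn":0},
  ],
)

```text
time: 35.05
tool_pos: [0.4202, 0.0182, 0.0553]
orientation: [[0.994, -0.113, 0.001], [-0.113, -0.994, 0.0], [0.001, -0.0, -1.0]]
contact_force: [0.8, -0.7, -2.7]
opening: 0.0194
grasp_force: 79.0
```

```bash
python3 - <<'E'
from h import *
go(418.5,18.5,35,-6.5); o=readout.get_obs(); print(o["contact_force"],o["orientation"][:,2])
E
```

```text
from [420.2  18.2  55.3] hdg -6.5 -> tx,ty,tz [-1.7 -0.1 20.3] turn -0.0 j6 1.54
[ 0.75424497 -0.71815988 -2.69112902] [ 6.81805262e-04  2.05796395e-05 -9.99999767e-01]
```

Request:
step_arm(
  deltas=[
    {"hand":0.0,"tx":-2,"ty":0,"tz":8,"turn":0},
    {"hand":0.0,"tx":-2,"ty":0,"tz":14,"turn":0},
    {"hand":0.0,"tx":-2,"ty":0,"tz":18,"turn":0},
    {"hand":0.0,"tx":-2,"ty":0,"tz":20,"turn":0},
    {"hand":0.0,"tx":-2,"ty":0,"tz":20,"turn":0},
  ],
)

```text
time: 35.55
tool_pos: [0.4178, 0.0184, 0.0349]
orientation: [[0.994, -0.113, -0.0], [-0.113, -0.994, -0.0], [-0.0, 0.0, -1.0]]
contact_force: [-0.1, -0.4, -2.6]
opening: 0.0188
grasp_force: 79.4
```

Request:
step_arm(
  deltas=[
    {"hand":0.0,"tx":0,"ty":0,"tz":0.5,"turn":0},
    {"hand":0.0,"tx":0,"ty":0,"tz":1,"turn":0},
  ],
)

```text
time: 35.75
tool_pos: [0.4178, 0.0184, 0.0346]
orientation: [[0.994, -0.113, -0.0], [-0.113, -0.994, -0.0], [-0.0, 0.0, -1.0]]
contact_force: [-7.4, 0.1, 14.4]
opening: 0.0189
grasp_force: 81.2
```

Request:
step_arm(
  deltas=[
    {"hand":0.0,"tx":0,"ty":0,"tz":-0.7,"turn":0},
    {"hand":0.6,"tx":0,"ty":0,"tz":-0.7,"turn":0},
    {"hand":0.6,"tx":0,"ty":0,"tz":-0.7,"turn":0},
    {"hand":0.6,"tx":0,"ty":0,"tz":-0.7,"turn":0},
  ],
)

```text
time: 36.15
tool_pos: [0.4179, 0.0184, 0.0346]
orientation: [[0.994, -0.113, 0.001], [-0.113, -0.994, -0.0], [0.001, 0.0, -1.0]]
contact_force: [-0.0, -0.2, -0.1]
opening: 0.0512
grasp_force: 0.0
```

Request:
step_arm(
  deltas=[
    {"hand":0.6,"tx":0,"ty":0,"tz":-25,"turn":0},
    {"hand":0.6,"tx":0,"ty":0,"tz":-65,"turn":0},
    {"hand":0.6,"tx":0,"ty":0,"tz":-110,"turn":0},
    {"hand":0.6,"tx":0,"ty":0,"tz":-150,"turn":0},
    {"hand":0.6,"tx":0,"ty":0,"tz":-160,"turn":0},
  ],
)

```text
time: 36.65
tool_pos: [0.4206, 0.0181, 0.1998]
orientation: [[0.994, -0.113, 0.009], [-0.113, -0.994, -0.001], [0.009, 0.0, -1.0]]
contact_force: [0.3, -0.2, 1.0]
opening: 0.0512
grasp_force: 0.0
```

```bash
python3 - <<'E'
from h import *
o=readout.get_obs(); print(o["time"],o["tool_pos"],o["opening"])
c,im=snap("wrist","w19.png")
hsv=cv2.cvtColor(im,cv2.COLOR_RGB2HSV); g=cv2.cvtColor(im,cv2.COLOR_RGB2GRAY)
bd=((hsv[:,:,1]>60)&(hsv[:,:,0]<30)&(hsv[:,:,2]>120)).astype(np.uint8); cn=max(cv2.findContours(bd,0,2)[0],key=cv2.contourArea)
hull=cv2.fillConvexPoly(np.zeros_like(bd),cv2.convexHull(cn),1); m=((hull==1)&(g<130)).astype(np.uint8)
q=np.argwhere(m)[:,::-1].astype(np.float32); print("fork px",cv2.minAreaRect(q),"board",cv2.minAreaRect(cn))
blk=((hull==1)&(g<45)); b=np.argwhere(blk)[:,::-1]; print("handle px",b.min(0),b.max(0),b.mean(0)); a=np.radians(-6.5)
print("expected handle top",proj(c,(.4163,.0185,.078)),"foot of it",proj(c,(.4163,.0185,.018)),"tip",proj(c,(.463,.0132,.02)))
for x,y,z in((.463,.0132+.0115,.02),(.463,.0132-.0115,.02),(.463,.0132,.006)): q=proj(c,(x-.004,y,z)).astype(int); print(q,g[q[1],q[0]])
s,si=snap("scene","s3.png")
for k in(75,0,-75): print(k,check(s,si,P2+k*EY,-6.5,12),check(s,si,P2+k*EY-6*EX,-6.5,12))
s0=cv2.imread("pics/scene0.png"); s1=cv2.imread("pics/s3.png")
for n,(u0,v0,u1,v1) in dict(ball=(435,200,467,235),carton=(180,248,266,316),jar=(346,262,380,290)).items(): print(n,cv2.absdiff(s0,s1)[v0:v1,u0:u1].mean())
for b in blobs(si,(370,110,500,190),120,256,30):
    r=cv2.minAreaRect(b[2]); print("bar",(ray(s,r[0],.029)*1000)[:2].round())
E
```

```text
36.65 [0.42061656 0.01808474 0.19982654] 0.05116414890704409
fork px ((323.5, 166.0), (80.0, 41.0), 90.0) board ((322.6426086425781, 161.39724731445312), (102.96769714355469, 118.46952056884766), 87.90474700927734)
handle px [312 169] [335 204] [323.25480154 186.68629962]
expected handle top [324.01582233 194.88159207] foot of it [323.82785446 177.20102014] tip [323.78401656 126.23003484]
[311 132] 102
[337 129] 102
[324 129] 224
75 ([124, 136, 135, 137, 135], [99, 134, 62]) ([119, 111, 67, 116, 122], [134, 83, 60])
0 ([128, 131, 131, 136, 136], [124, 134, 62]) ([94, 109, 81, 82, 115], [133, 92, 64])
-75 ([132, 129, 138, 139, 135], [127, 138, 62]) ([105, 97, 99, 90, 79], [135, 84, 61])
ball 2.0086309523809525
carton 2.117704058367533
jar 2.273109243697479
bar [473. 329.]
```

```bash
python3 -c "
from station import hand_in
print(hand_in())"
```

```text
the job is handed in; nothing more can be done
None
```

I handed the job in after about 37 s of robot time: the bar is on the mat, all three clips are pushed home with the fork on their own pins, the fork stands upright on its board, and the ball, carton and jar are where they were.

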